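# Fetch the bone cast from behind the jars

### The arm

A 7-joint arm with a two-finger parallel gripper is mounted at the origin on the work surface. World frame = base frame: x ahead of the robot, y to its left, z up, the work surface at z = 0. Lengths are in m, angles in rad, forces in N, time in s.
With the tool pointing down it reaches from about 0.4 to 0.85 m from the base axis. Payload 4.5 kg.
Tool frame: the origin (TCP) lies midway between the tips of the shut fingers; the grasp point (between the pads) lies 19 mm behind it; z points along the fingers, y is the direction in which the jaws open and shut (so a half turn about z gives the same grasp; the last joint's range is limited). The gripper opens to 88 mm and grips with 3 to 60 N. Pads are 18 mm wide; open, the fingers measure 123 mm over their backs; the gripper's body (75 mm by 187 mm) begins 45 mm behind the grasp point.
Start: joints at [-1.104, 0.689, -0.195, 1.565, 0.157, 0.902, -0.215], TCP at [0.262, 0.567, 0.211] pointing down, gripper open.
Joint ranges: [-3.01, 3.01], [-0.46, 2.08], [-1.47, 1.51], [0.13, 2.56], [-1, 4.14], [0.04, 2.09], [-2.66, 2.66]. Speed limits (rad/s): [2.57, 2.57, 3.14, 3.14, 3.14, 3.14, 3.14].

### API

Orientations are given as a unit quaternion [x, y, z, w].
In Python, from plant import get_state, snapshot, finish_job, regions_of gives the robot as it stands.
- The arm moves only by the tool send_rows, never from a script. Its argument "series" is a list of rows, each an object of numbers: "grip": the opening, from 0 (shut) to 1 (fully open); "dx", "dy", "dz": the shift along the tool's x, y, z in mm; "turn": the turn about the tool's z in rad. A call has 1 to 20 rows; each row shifts and turns the commanded pose from where the row before left it, along the tool's axes as they then stand; what a row does not reach is not made up. A row lasts 1/10 s, in which the tool goes at most 50 mm and 8.59 degrees, less where a joint would pass 70% of its speed; a pose out of reach is approached as far as the arm can. A call is refused whole if a number of a shift passes 50 or a number of a turn 0.15, either way. A call with a gripper value outside its range is refused whole. The fingers move at their own pace and stop on an object; "force" is the grip in N (left out, the last holds). Time passes only in rows, so rows that do not move let the fingers close. It gives the time, the measured TCP pose, the force and the opening at its end, in the units of the state.
- get_state(): the state, without advancing time (a new reading comes with each control period).
- snapshot(name): name is "scene" or "top"; returns a dict with "img" (420x560x3 uint8, red, green, blue), "depth" (420x560 float32, m along the optical axis (not along the pixel's ray), 0 where there is no reading), "fov_y" (degrees; the focal length in pixels is half the picture's height over the tangent of half this angle, whatever the lens; pixels are square), "cx", "cy" (the principal point, pixels), "R" (3x3) and "t" (3): a world point X has camera coordinates R X + t. Camera axes: x right, y down, z forward; pixel columns grow to the right and rows downward; lengths in m; the calibration is good to about 2 mm. A picture is of the moment at which its call begins.
- finish_job(): hands the job in, once; it reports no verdict.
Trained networks look in a picture, given as the dict that the camera call returned (one of the last four; its "shot" number tells which), for a name from the list of things; names that differ only in an ending like _2 or _b are one class to them, and where a whole thing is asked for, a point or a joint stands for the part that bears it (a point fixed in the world has none). Each returns a list of dicts, best first, with "score" (0 to 1); they miss things now and then, are a little off and sometimes report something else, mostly with a low value. They report only what shows in the picture. A call takes as long as a camera call.
- regions_of(picture, target): "pixels" (420x560 bool, what is visible of it) and "extent" ([left, top, right, bottom] in pixels, round what is visible of it).
The state is a dict: "clock": time; "q": joint angles; "qd": joint speeds; "joint_torque": joint torques, N m; "tool_pos": TCP position; "eef_rot": TCP orientation; "contact_force": force on the tool from outside, world axes, zero at the start; "moment": the same for the moment, N m; "opening": opening from 0.0 (shut) to 1.0 (fully open).
Only numpy, scipy, OpenCV 4.12 (cv2) and the standard library are available. Lean on these libraries where they do the work, as an engineer would, in place of code of your own. Each camera call takes 0.05 s, during which the arm holds its last target.

### The job

In the fossil cast workshop, first clear all three jars from the plywood board to the green side mat, standing upright, then take the bone cast that lay behind them and lay it down in the white cradle. Only then put the jars back, each upright on the dark round mark of the bay pad whose colour matches its lid. Never let a jar tip over.

Things in the scene. Friction and masses are not known exactly. Their poses are not given: they have to be found in the camera images.
- jar_red_mid (a point): centre (half-way up) of a loose jar, 104 mm tall, white with red lid and red band. Straight body 54 mm across from 52 mm below to 36 mm above this point, lid 48 mm across above it. z up, yaw meaningless. Starts on the red pad, 78 mm from the next jar, bone close behind: grip it across the pad's x axis, about 15 mm above this point, so that fingers clear the bone and the gripper clears the lid
- jar_blue_mid (a point): centre (half-way up) of a loose jar, 104 mm tall, white with blue lid and blue band. Straight body 54 mm across from 52 mm below to 36 mm above this point, lid 48 mm across above it. z up, yaw meaningless. Starts on the blue pad, 78 mm from the next jar, bone close behind: grip it across the pad's x axis, about 15 mm above this point, so that fingers clear the bone and the gripper clears the lid
- jar_yellow_mid (a point): centre (half-way up) of a loose jar, 104 mm tall, white with yellow lid and yellow band. Straight body 54 mm across from 52 mm below to 36 mm above this point, lid 48 mm across above it. z up, yaw meaningless. Starts on the yellow pad, 78 mm from the next jar, bone close behind: grip it across the pad's x axis, about 15 mm above this point, so that fingers clear the bone and the gripper clears the lid
- pad_red: fixed red pad, 3 mm thick, with a dark round mark 59 mm across: home of the red-lidded jar. Origin: on its underside at the mark's centre; pad reaches 48 mm to -x (robot's side), 30 mm to +x, 31 mm to each side in y. A jar standing on it has its centre 55 mm above the origin. The three pads lie in a row along y, in any order, on a plywood board 190 x 270 x 6 mm with the same axes
- pad_blue: fixed blue pad, 3 mm thick, with a dark round mark 59 mm across: home of the blue-lidded jar. Origin: on its underside at the mark's centre; pad reaches 48 mm to -x (robot's side), 30 mm to +x, 31 mm to each side in y. A jar standing on it has its centre 55 mm above the origin. The three pads lie in a row along y, in any order, on a plywood board 190 x 270 x 6 mm with the same axes
- pad_yellow: fixed yellow pad, 3 mm thick, with a dark round mark 59 mm across: home of the yellow-lidded jar. Origin: on its underside at the mark's centre; pad reaches 48 mm to -x (robot's side), 30 mm to +x, 31 mm to each side in y. A jar standing on it has its centre 55 mm above the origin. The three pads lie in a row along y, in any order, on a plywood board 190 x 270 x 6 mm with the same axes
- bone_mid (a point): middle of the loose dark grey bone cast lying behind the jars. x along the bone, z up; 138 mm long, 34 mm high, knobbly ends 50 mm wide (beginning 35 mm from the middle); shaft between them 24 mm thick across y, the place to grip, from 11 mm below to 11 mm above this point, which is 22 mm above the surface the bone rests on
- mat: fixed dark green mat flat on the table, 270 mm along x, 110 mm along y, 3 mm thick, left or right of the board. Origin: centre of its underside. The three jars fit in a row along x, 85 mm apart. A jar standing on it has its centre 55 mm above the origin
- cradle: fixed white cradle with dark floor, on the other side from the mat. The bone lies along its x, either way round. Origin: centre of its underside; base 178 (x) by 96 mm (y), floor 10 mm up, cheeks up to 26 mm: end cheeks' inner faces at x +-79 mm; side cheeks' inner faces at y +-34 mm, only at 43 to 73 mm from the middle, so fingers fit in the middle. The bone's point rests 32 mm above the origin

How it is judged:
On the way, in this order (a step that is already met when the one before it is completed fails the run):
1. all three jars stand upright on the green side mat (x of jar_red_mid in the frame of mat between -0.132 and 0.132 m and y of jar_red_mid in the frame of mat between -0.053 and 0.053 m and z of jar_red_mid in the frame of mat between 0.048 and 0.063 m and angle between each of jar_red_mid, jar_blue_mid, jar_yellow_mid's own z axis and vertical below 0.12 rad and x of jar_blue_mid in the frame of mat between -0.132 and 0.132 m and y of jar_blue_mid in the frame of mat between -0.053 and 0.053 m and z of jar_blue_mid in the frame of mat between 0.048 and 0.063 m and x of jar_yellow_mid in the frame of mat between -0.132 and 0.132 m and y of jar_yellow_mid in the frame of mat between -0.053 and 0.053 m and z of jar_yellow_mid in the frame of mat between 0.048 and 0.063 m), for 0.2 s.
2. the bone cast lies in the cradle while all three jars stand on the side mat (all of step 1 and x of bone_mid in the frame of cradle between -0.015 and 0.015 m and y of bone_mid in the frame of cradle between -0.013 and 0.013 m and z of bone_mid in the frame of cradle between 0.026 and 0.039 m and angle between the x axis of bone_mid and the x axis of cradle, either way round below 0.26 rad and angle between bone_mid's own z axis and vertical below 0.15 rad), for 0.2 s.
At the end, for the whole second after the job is handed in: each jar upright (0.1 rad) on the pad of its lid's colour, within 14 mm of the dark mark's centre; the bone cast flat in the cradle, its middle within 15 mm along and 13 mm across of the cradle's middle, aligned within 0.26 rad; all at rest (horizontal distance between jar_red_mid and pad_red below 0.014 m and z of jar_red_mid in the frame of pad_red between 0.048 and 0.063 m and angle between each of jar_red_mid, jar_blue_mid, jar_yellow_mid's own z axis and vertical below 0.1 rad and horizontal distance between jar_blue_mid and pad_blue below 0.014 m and z of jar_blue_mid in the frame of pad_blue between 0.048 and 0.063 m and horizontal distance between jar_yellow_mid and pad_yellow below 0.014 m and z of jar_yellow_mid in the frame of pad_yellow between 0.048 and 0.063 m and x of bone_mid in the frame of cradle between -0.015 and 0.015 m and y of bone_mid in the frame of cradle between -0.013 and 0.013 m and z of bone_mid in the frame of cradle between 0.026 and 0.039 m and angle between the x axis of bone_mid and the x axis of cradle, either way round below 0.26 rad and angle between bone_mid's own z axis and vertical below 0.15 rad and linear speed of each of jar_red, jar_blue, jar_yellow, bone below 0.02 m/s and angular speed of each of jar_red, jar_blue, jar_yellow, bone below 0.2 rad/s); the robot touches nothing.
It fails at once if a jar is tipped over (leans more than 0.6 rad) (angle between any of jar_red_mid, jar_blue_mid, jar_yellow_mid's own z axis and vertical above 0.6 rad).
It also fails if it takes over 131 s, if anything falls off the work surface, if the arm or the gripper's body presses on something with over 40 N, if the wrist force passes 120 N, or if a joint passes its speed limit or range.

## Working session

There is one attempt and no reset: what is moved stays moved. The work goes in short steps, Python scripts to look and compute and a tool call to move; the robot and the scene stay as the last step left them, time stands still between calls to the robot, and variables do not carry over. Pictures are saved under pics/ and viewed, and the job is handed in when it is done.

Besides the shell and the picture viewer there is one more tool, called in YAML: its name, and indented under it one key for each argument. send_rows: Moves the arm, as the interface text tells. Its arguments: {"type":"object","properties":{"series":{"type":"array","items":{"type":"object","properties":{"grip":{"type":"number"},"dx":{"type":"number"},"dy":{"type":"number"},"dz":{"type":"number"},"turn":{"type":"number"}}}},"force":{"type":"number"}},"required":["series"]}

```bash
mkdir -p pics; ls; python3 - <<'E'
from plant import *
import cv2,pickle
print(get_state())
for n in ("scene","top"):
    s=snapshot(n); print(n,{k:s[k] for k in s if k not in("img","depth")})
    cv2.imwrite(f"pics/a_{n}.png",s["img"][:,:,::-1])
    pickle.dump(s,open(f"{n}.pkl","wb"))
E
```

```text
pics
{'clock': 0.0, 'q': array([-1.10415917,  0.68998704, -0.19453063,  1.56630907,  0.15728376,
        0.90247672, -0.21513296]), 'qd': array([ 1.54596652e-03,  7.45647272e-04, -1.05481577e-03,  2.84281764e-05,
       -4.82840460e-04, -1.84976684e-03, -1.25940581e-03]), 'joint_torque': array([-2.28350341e-04, -5.27565265e+01, -1.26691606e+00, -1.53435838e+01,
       -5.25682827e-02,  6.32223731e-03,  1.69573773e-04]), 'tool_pos': array([0.26191214, 0.56674837, 0.21061789]), 'eef_rot': array([ 2.14708666e-01,  9.76677730e-01, -8.83572776e-04, -1.41992022e-04]), 'contact_force': array([-0.04979961,  0.1535809 , -0.01509046]), 'moment': array([0.01351398, 0.02579976, 0.01312668]), 'opening': 0.9990471644458043}
scene {'fov_y': 51.28685819813307, 'cx': 274.24253226563525, 'cy': 201.09057009895758, 'R': array([[-0.54119188,  0.84086312, -0.00778276],
       [ 0.72238889,  0.46016286, -0.51614381],
       [-0.43042496, -0.28495501, -0.85646658]]), 't': array([ 0.28456651, -0.36235605,  1.23129849]), 'shot': 1}
top {'fov_y': 57.64520165943965, 'cx': 283.7806927568017, 'cy': 206.64361630196126, 'R': array([[ 1.91662386e-04, -9.99721325e-01, -2.36058568e-02],
       [-9.93980882e-01,  2.39564865e-03, -1.09527471e-01],
       [ 1.09553499e-01,  2.34847627e-02, -9.93703425e-01]]), 't': array([0.01892705, 0.54959762, 0.76982024]), 'shot': 2}
```

View pics/a_scene.png

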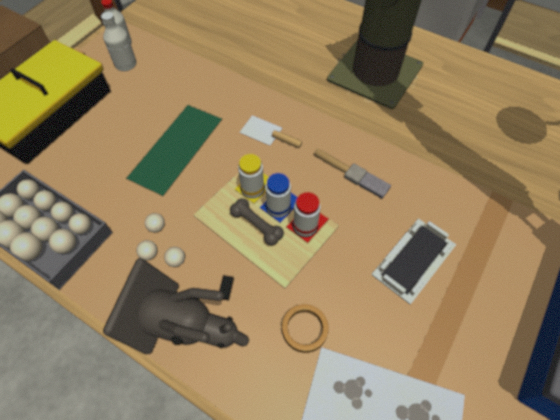

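View pics/a_top.png

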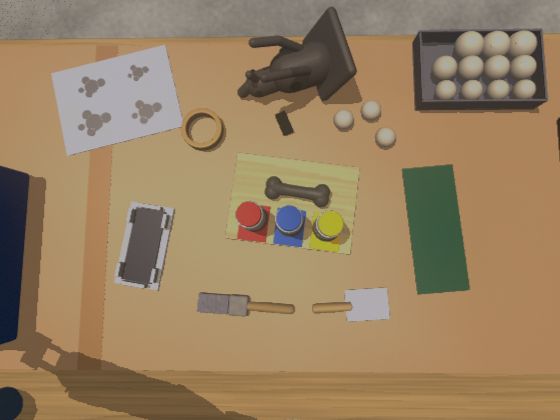

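```bash
cat > h.py <<'E'
import numpy as np,cv2
from plant import *
def cloud(s):
    d=s["depth"];H,W=d.shape
    f=H/2/np.tan(np.radians(s["fov_y"])/2)
    u,v=np.meshgrid(np.arange(W),np.arange(H))
    P=np.stack([(u-s["cx"])/f*d,(v-s["cy"])/f*d,d],-1)
    X=(P-s["t"])@s["R"]
    X[d==0]=np.nan
    return X
def reg(s,n):
    r=regions_of(s,n)
    return r
def rect(pts):
    """min area rect of xy pts"""
    (c,sz,a)=cv2.minAreaRect((pts[:,:2]*1000).astype(np.float32))
    return np.round(c,1),np.round(sz,1),round(a,2)
def mk(s,n):
    r=regions_of(s,n)
    if not r: return None,0,None
    return r[0]["pixels"],r[0]["score"],r[0]["extent"]
E
python3 - <<'E'
from h import *
for cam in ("scene","top"):
    s=snapshot(cam);X=cloud(s);vis=s["img"].copy()
    for n in ["jar_red_mid","jar_blue_mid","jar_yellow_mid","pad_red","pad_blue","pad_yellow","bone_mid","mat","cradle"]:
        m,sc,e=mk(s,n)
        if m is None: print(cam,n,"none");continue
        m2=cv2.erode(m.astype(np.uint8),np.ones((3,3)))>0
        P=X[m2];P=P[~np.isnan(P[:,0])]
        z=P[:,2]
        zt=np.percentile(z,97)
        T=P[z>zt-0.006]
        print(cam,n,round(sc,2),np.round(e),"zpc",np.round(np.percentile(z,[3,50,97])*1000,1),"rect",rect(P),"toprect",rect(T))
        vis[m]=vis[m]//2+np.array([127,0,127],np.uint8)
    cv2.imwrite(f"pics/b_{cam}.png",vis[:,:,::-1])
E
```

```text
scene jar_red_mid 0.87 [293. 192. 320. 239.] zpc [ 26.3  96.2 113.9] rect (array([534.5,  86.4]), array([47.1, 47.5]), 72.06) toprect (array([532.4,  85.5]), array([44.1, 43.9]), 72.12)
scene jar_blue_mid 0.88 [265. 174. 292. 219.] zpc [ 20.4  94.4 113.9] rect (array([527.4,   9.6]), array([47.6, 46.2]), 67.42) toprect (array([524.7,   8.4]), array([43.4, 42. ]), 67.42)
scene jar_yellow_mid 0.96 [239. 154. 260. 201.] zpc [ 24.   94.1 113.9] rect (array([517.2, -68.1]), array([47.5, 46.1]), 63.71) toprect (array([512.7, -67.2]), array([45.6, 40.7]), 17.64)
scene pad_red 0.61 [289. 213. 331. 243.] zpc [ 5.1  7.7 10.6] rect (array([520.1,  85.7]), array([57.5, 74.3]), 83.2) toprect (array([520.1,  85.7]), array([57.5, 74.3]), 83.2)
scene pad_blue 0.68 [261. 197. 297. 224.] zpc [ 4.9  7.9 10.8] rect (array([512. ,   7.3]), array([60.4, 74. ]), 83.48) toprect (array([512. ,   7.3]), array([60.4, 74. ]), 83.48)
scene pad_yellow 0.71 [236. 171. 266. 204.] zpc [ 5.4  8.2 10.8] rect (array([501.4, -67.3]), array([55.6, 72.7]), 81.84) toprect (array([511. , -59.5]), array([52.4, 75.5]), 60.91)
[... 1474 characters left out ...]
[307. 211. 339. 250.] zpc [ 6.1  8.6 11.5] rect (array([497.3, -69.7]), array([53.9, 69.9]), 81.58) toprect (array([497.3, -69.7]), array([53.9, 69.9]), 81.58)
top bone_mid 0.85 [264. 175. 329. 207.] zpc [31.7 37.4 42.2] rect (array([581.7,  -9.3]), array([129.1,  41. ]), 80.65) toprect (array([583.1,  -8.3]), array([123.3,  35.6]), 81.82)
top mat 0.83 [402. 164. 468. 296.] zpc [-0.1  2.6  5.3] rect (array([ 506.1, -302.9]), array([266.6, 107.7]), 5.01) toprect (array([ 506. , -302.9]), array([266.5, 107.7]), 5.01)
top cradle 0.67 [113. 202. 172. 290.] zpc [ 4.1  9.5 26.5] rect (array([471. , 322.6]), array([ 97.6, 175.6]), 80.61) toprect (array([471.2, 320.2]), array([ 83.8, 171.8]), 80.31)
```

send_rows:
  series:
    - {"turn": -0.103, "grip": 0.7}
    - {"turn": -0.103}
    - {"turn": -0.103}
    - {"dx": -10, "dy": -18}
    - {"dx": -16, "dy": -30}
    - {"dx": -16, "dy": -30}
    - {"dx": -16, "dy": -30}
    - {"dx": -16, "dy": -30}
    - {"dx": -16, "dy": -30}
    - {"dx": -16, "dy": -30}
    - {"dx": -16, "dy": -30}
    - {"dx": -16, "dy": -30}
  force: 20

```text
schema error: expected keys grip, dx, dy, dz, turn
```

```bash
cat >> h.py <<'E'
def pose():
    st=get_state();a=st["eef_rot"]
    from scipy.spatial.transform import Rotation as Ro
    R=Ro.from_quat(a).as_matrix()
    phi=np.degrees(np.arctan2(R[1,1],R[0,1]))
    return st,R,phi
def to(x,y,z,phi_t=None):
    """print total tool-frame shift in mm to world mm target; phi=angle of tool y axis"""
    st,R,phi=pose()
    p=st["tool_pos"]*1000
    t=0 if phi_t is None else -np.radians((phi_t-phi+90)%180-90)
    d=R.T@(np.array([x,y,z])-p)
    # after turn
    c,s_=np.cos(t),np.sin(t)
    d2=np.array([c*d[0]+s_*d[1],-s_*d[0]+c*d[1],d[2]])
    print("clock",round(st["clock"],2),"pos",np.round(p,1),"phi",round(phi,1),"open mm",round(st["opening"]*88,1),"tilt",np.round(R[:2,2],4),"q",np.round(st["q"],2),"F",np.round(st["contact_force"],1))
    print("turn first",round(t,3),"then d",np.round(d2,1)," (no turn d",np.round(d,1),")")
E
python3 - <<'E'
from h import *
to(511,-68,211,82.9)
E
```

```text
clock 1.1 pos [262.1 567.4 211.4] phi 65.2 open mm 88.1 tilt [0.0001 0.0001] q [-1.1   0.69 -0.19  1.57  0.16  0.9  -0.22] F [-0.8  0.  -0.5]
turn first -0.309 then d [-3.255e+02 -5.998e+02  4.000e-01]  (no turn d [-4.924e+02 -4.725e+02  4.000e-01] )
```

send_rows:
  series:
    - {"dx": 0, "dy": 0, "dz": 0, "turn": -0.103, "grip": 0.7}
    - {"dx": 0, "dy": 0, "dz": 0, "turn": -0.103, "grip": 0.7}
    - {"dx": 0, "dy": 0, "dz": 0, "turn": -0.103, "grip": 0.7}
    - {"dx": -10, "dy": -18, "dz": 0, "turn": 0, "grip": 0.7}
    - {"dx": -16, "dy": -30, "dz": 0, "turn": 0, "grip": 0.7}
    - {"dx": -16, "dy": -30, "dz": 0, "turn": 0, "grip": 0.7}
    - {"dx": -16, "dy": -30, "dz": 0, "turn": 0, "grip": 0.7}
    - {"dx": -16, "dy": -30, "dz": 0, "turn": 0, "grip": 0.7}
    - {"dx": -16, "dy": -30, "dz": 0, "turn": 0, "grip": 0.7}
    - {"dx": -16, "dy": -30, "dz": 0, "turn": 0, "grip": 0.7}
    - {"dx": -16, "dy": -30, "dz": 0, "turn": 0, "grip": 0.7}
    - {"dx": -16, "dy": -30, "dz": 0, "turn": 0, "grip": 0.7}
  force: 20

```text
clock: 2.3
tool_pos: [0.3677, 0.2932, 0.2116]
eef_rot: [0.062, 0.998, 0.0, 0.0]
contact_force: [1.2, 0.5, 0.3]
opening: 0.697
```

```bash
python3 - <<'E'
from h import *
to(511,-68,211,82.9)
E
```

```text
clock 2.3 pos [367.7 293.2 211.6] phi 82.9 open mm 61.3 tilt [0.0006 0.0004] q [-0.56  0.5  -0.32  2.01  0.25  0.66  0.4 ] F [1.2 0.5 0.3]
turn first 0.0 then d [-186.8 -340.7    0.6]  (no turn d [-186.7 -340.7    0.6] )
```

send_rows:
  series:
    - {"dx": -15, "dy": -28, "dz": 0, "turn": 0, "grip": 0.7}
    - {"dx": -15, "dy": -28, "dz": 0, "turn": 0, "grip": 0.7}
    - {"dx": -15, "dy": -28, "dz": 0, "turn": 0, "grip": 0.7}
    - {"dx": -15, "dy": -28, "dz": 0, "turn": 0, "grip": 0.7}
    - {"dx": -15, "dy": -28, "dz": 0, "turn": 0, "grip": 0.7}
    - {"dx": -15, "dy": -28, "dz": 0, "turn": 0, "grip": 0.7}
    - {"dx": -15, "dy": -28, "dz": 0, "turn": 0, "grip": 0.7}
    - {"dx": -15, "dy": -28, "dz": 0, "turn": 0, "grip": 0.7}
    - {"dx": -15, "dy": -28, "dz": 0, "turn": 0, "grip": 0.7}
    - {"dx": -15, "dy": -28, "dz": 0, "turn": 0, "grip": 0.7}
    - {"dx": -15, "dy": -28, "dz": 0, "turn": 0, "grip": 0.7}
    - {"dx": -12, "dy": -20, "dz": 0, "turn": 0, "grip": 0.7}
    - {"dx": -10, "dy": -13, "dz": 20, "turn": 0, "grip": 0.7}
    - {"dx": 0, "dy": 0, "dz": 20, "turn": 0, "grip": 0.7}
    - {"dx": 0, "dy": 0, "dz": 20, "turn": 0, "grip": 0.7}
    - {"dx": 0, "dy": 0, "dz": 15, "turn": 0, "grip": 0.7}
    - {"dx": 0, "dy": 0, "dz": 0, "turn": 0, "grip": 0.7}

```text
clock: 4.0
tool_pos: [0.5095, -0.0672, 0.1349]
eef_rot: [0.062, 0.998, -0.0, -0.002]
contact_force: [-0.6, -0.7, 0.2]
opening: 0.701
```

```bash
python3 - <<'E'
from h import *
to(511,-68,57,82.9)
o=[]
for cam,(x0,y0,x1,y1) in (("scene",(180,90,360,270)),("top",(200,120,420,290))):
    s=snapshot(cam); o=s["img"]
    cv2.imwrite(f"pics/c_{cam}.png",cv2.resize(o[y0:y1,x0:x1],None,fx=3,fy=3,interpolation=cv2.INTER_CUBIC)[:,:,::-1])
E
```

```text
clock 4.0 pos [509.5 -67.2 134.9] phi 82.9 open mm 61.7 tilt [-0.0035  0.0001] q [ 0.23  0.67 -0.3   1.97  0.36  0.56  1.13] F [-0.6 -0.7  0.2]
turn first 0.0 then d [-1.9 -0.6 77.9]  (no turn d [-1.9 -0.6 77.9] )
```

View pics/c_scene.png

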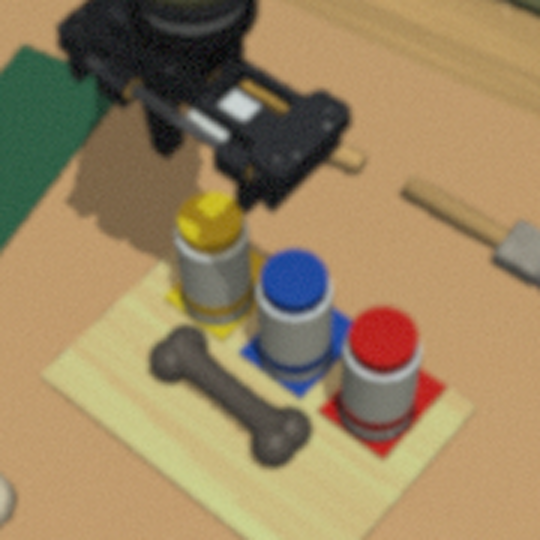

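View pics/c_top.png

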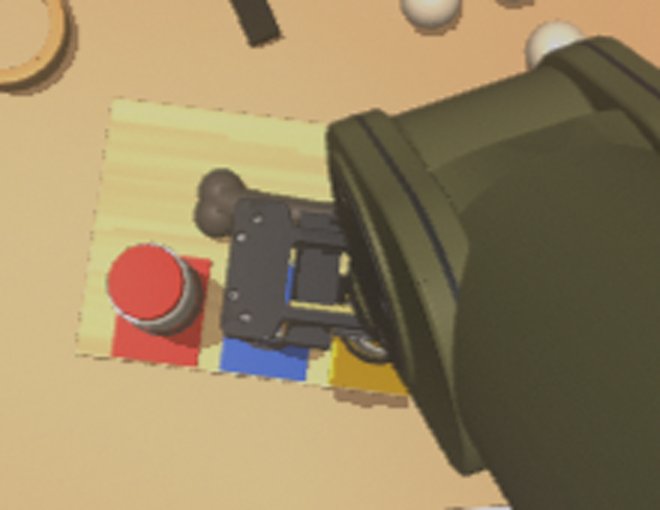

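send_rows:
  series:
    - {"dx": -2, "dy": -0.5, "dz": 8, "turn": 0, "grip": 0.7}
    - {"dx": 0, "dy": 0, "dz": 8, "turn": 0, "grip": 0.7}
    - {"dx": 0, "dy": 0, "dz": 8, "turn": 0, "grip": 0.7}
    - {"dx": 0, "dy": 0, "dz": 8, "turn": 0, "grip": 0.7}
    - {"dx": 0, "dy": 0, "dz": 0, "turn": 0, "grip": 0.7}

```text
clock: 4.6
tool_pos: [0.5117, -0.0678, 0.1032]
eef_rot: [0.062, 0.998, -0.0, -0.001]
contact_force: [-0.5, -0.8, 0.3]
opening: 0.697
```

```bash
python3 - <<'E'
from h import *
to(511,-68,57,82.9)
s=snapshot("scene"); o=s["img"][130:220,200:300]
cv2.imwrite(f"pics/d_scene.png",cv2.resize(o,None,fx=6,fy=6,interpolation=cv2.INTER_CUBIC)[:,:,::-1])
E
```

```text
clock 4.6 pos [511.7 -67.8 103.2] phi 82.9 open mm 61.3 tilt [-0.0023  0.0001] q [ 0.21  0.73 -0.27  1.98  0.39  0.48  1.1 ] F [-0.5 -0.8  0.3]
turn first 0.0 then d [ 0.6 -0.3 46.2]  (no turn d [ 0.6 -0.3 46.2] )
```

View pics/d_scene.png

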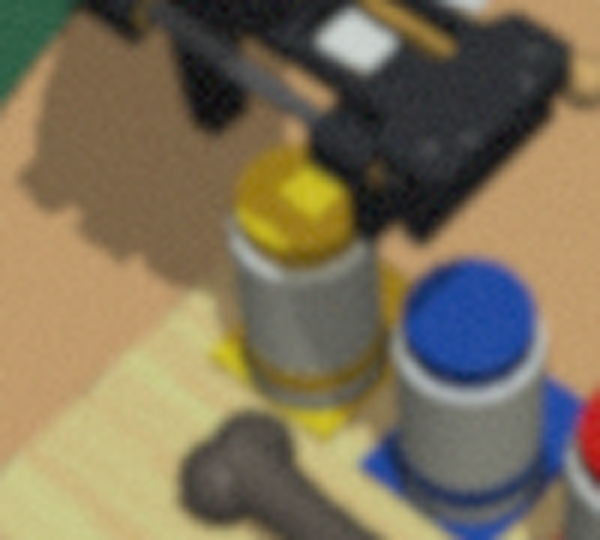

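send_rows:
  series:
    - {"dx": 0, "dy": 0, "dz": 5, "turn": 0, "grip": 0.7}
    - {"dx": 0, "dy": 0, "dz": 5, "turn": 0, "grip": 0.7}
    - {"dx": 0, "dy": 0, "dz": 5, "turn": 0, "grip": 0.7}
    - {"dx": 0, "dy": 0, "dz": 0, "turn": 0, "grip": 0.7}

```text
clock: 5.05
tool_pos: [0.5121, -0.0679, 0.0887]
eef_rot: [0.062, 0.998, -0.0, -0.001]
contact_force: [0.0, -0.7, -0.0]
opening: 0.7
```

Below both shoulders with no contact; continue down and grip.

send_rows:
  series:
    - {"dx": 0, "dy": 0, "dz": 8, "turn": 0, "grip": 0.7}
    - {"dx": 0, "dy": 0, "dz": 8, "turn": 0, "grip": 0.7}
    - {"dx": 0, "dy": 0, "dz": 8, "turn": 0, "grip": 0.7}
    - {"dx": 0, "dy": 0, "dz": 7, "turn": 0, "grip": 0.7}
    - {"dx": 0, "dy": 0, "dz": 0, "turn": 0, "grip": 0.66}
    - {"dx": 0, "dy": 0, "dz": 0, "turn": 0, "grip": 0.62}
    - {"dx": 0, "dy": 0, "dz": 0, "turn": 0, "grip": 0.5}
    - {"dx": 0, "dy": 0, "dz": 0, "turn": 0, "grip": 0.3}
    - {"dx": 0, "dy": 0, "dz": 0, "turn": 0, "grip": 0.3}
    - {"dx": 0, "dy": 0, "dz": 0, "turn": 0, "grip": 0.3}
  force: 25

```text
clock: 6.05
tool_pos: [0.5126, -0.0678, 0.0584]
eef_rot: [0.062, 0.998, 0.0, 0.0]
contact_force: [-0.0, 0.3, -3.1]
opening: 0.606
```

```bash
python3 - <<'E'
from h import *
to(511,-68,57,82.9)
E
```

```text
clock 6.05 pos [512.6 -67.8  58.4] phi 82.9 open mm 53.3 tilt [0.0001 0.0002] q [ 0.17  0.81 -0.21  2.01  0.43  0.37  1.07] F [-0.   0.3 -3.1]
turn first 0.0 then d [ 1.6 -0.4  1.4]  (no turn d [ 1.6 -0.4  1.4] )
```

send_rows:
  series:
    - {"dx": 0, "dy": 0, "dz": -5, "turn": 0, "grip": 0.3}
    - {"dx": 0, "dy": 0, "dz": -10, "turn": 0, "grip": 0.3}
    - {"dx": 0, "dy": 0, "dz": -15, "turn": 0, "grip": 0.3}
    - {"dx": 0, "dy": -5, "dz": -15, "turn": 0, "grip": 0.3}
    - {"dx": 0, "dy": -12, "dz": -15, "turn": 0, "grip": 0.3}
    - {"dx": -9, "dy": -20, "dz": 0, "turn": 0, "grip": 0.3}
    - {"dx": -12, "dy": -20, "dz": 0, "turn": 0, "grip": 0.3}
    - {"dx": -12, "dy": -20, "dz": 0, "turn": 0, "grip": 0.3}
    - {"dx": -12, "dy": -20, "dz": 0, "turn": 0, "grip": 0.3}
    - {"dx": -12, "dy": -20, "dz": 0, "turn": 0, "grip": 0.3}
    - {"dx": -12, "dy": -20, "dz": 0, "turn": 0, "grip": 0.3}
    - {"dx": -12, "dy": -20, "dz": 0, "turn": 0, "grip": 0.3}
    - {"dx": -12, "dy": -20, "dz": 0, "turn": 0, "grip": 0.3}
    - {"dx": -8, "dy": -13, "dz": 10, "turn": 0, "grip": 0.3}
    - {"dx": -4, "dy": -7, "dz": 15, "turn": 0, "grip": 0.3}
    - {"dx": 0, "dy": 0, "dz": 15, "turn": 0, "grip": 0.3}
    - {"dx": 0, "dy": 0, "dz": 10, "turn": 0, "grip": 0.3}
    - {"dx": 0, "dy": 0, "dz": 0, "turn": 0, "grip": 0.3}

```text
clock: 7.85
tool_pos: [0.5906, -0.2742, 0.0662]
eef_rot: [0.061, 0.998, 0.001, -0.002]
contact_force: [-0.5, 0.1, -2.4]
opening: 0.604
```

```bash
python3 - <<'E'
from h import *
to(590,-296,53,82.9)
s=snapshot("scene"); o=s["img"][60:260,80:340]
cv2.imwrite(f"pics/e_scene.png",cv2.resize(o,None,fx=3,fy=3,interpolation=cv2.INTER_CUBIC)[:,:,::-1])
E
```

```text
clock 7.85 pos [ 590.6 -274.2   66.2] phi 83.0 open mm 53.1 tilt [-0.0045  0.0026] q [ 0.54  0.92 -0.34  1.58  0.41  0.72  1.46] F [-0.5  0.1 -2.4]
turn first 0.002 then d [ -2.1 -21.7  13.1]  (no turn d [ -2.1 -21.7  13.1] )
```

View pics/e_scene.png

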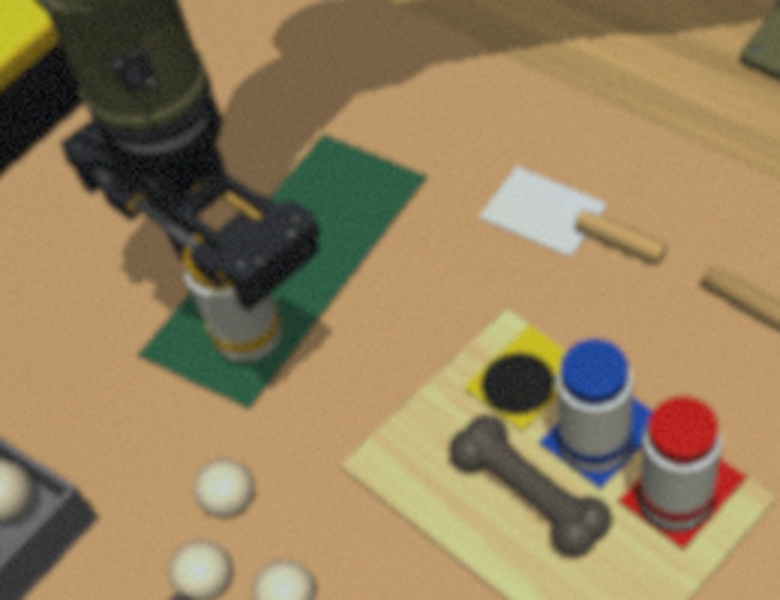

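send_rows:
  series:
    - {"dx": -1, "dy": -10, "dz": 0, "turn": 0, "grip": 0.3}
    - {"dx": -1, "dy": -11, "dz": 4, "turn": 0, "grip": 0.3}
    - {"dx": 0, "dy": 0, "dz": 4, "turn": 0, "grip": 0.3}
    - {"dx": 0, "dy": 0, "dz": 3, "turn": 0, "grip": 0.3}
    - {"dx": 0, "dy": 0, "dz": 2, "turn": 0, "grip": 0.3}
    - {"dx": 0, "dy": 0, "dz": 0, "turn": 0, "grip": 0.3}
    - {"dx": 0, "dy": 0, "dz": 0, "turn": 0, "grip": 0.3}

```text
clock: 8.6
tool_pos: [0.5921, -0.2969, 0.0554]
eef_rot: [0.062, 0.998, 0.0, 0.0]
contact_force: [0.1, 0.6, -3.0]
opening: 0.607
```

```bash
python3 - <<'E'
from h import *
to(590,-296,53,82.9)
E
```

```text
clock 8.6 pos [ 592.1 -296.9   55.4] phi 82.9 open mm 53.4 tilt [0.0001 0.0004] q [ 0.57  0.95 -0.33  1.55  0.42  0.72  1.49] F [ 0.1  0.6 -3. ]
turn first 0.001 then d [2.2 0.6 2.4]  (no turn d [2.2 0.6 2.4] )
```

send_rows:
  series:
    - {"dx": 0, "dy": 0, "dz": 1, "turn": 0, "grip": 0.3}
    - {"dx": 0, "dy": 0, "dz": 1, "turn": 0, "grip": 0.3}
    - {"dx": 0, "dy": 0, "dz": 0.5, "turn": 0, "grip": 0.3}
    - {"dx": 0, "dy": 0, "dz": 0, "turn": 0, "grip": 0.3}
    - {"dx": 0, "dy": 0, "dz": 0, "turn": 0, "grip": 0.3}

```text
clock: 9.1
tool_pos: [0.5919, -0.2974, 0.0529]
eef_rot: [0.062, 0.998, 0.0, -0.0]
contact_force: [-0.5, 0.5, -2.3]
opening: 0.605
```

send_rows:
  series:
    - {"dx": 0, "dy": 0, "dz": 1, "turn": 0, "grip": 0.3}
    - {"dx": 0, "dy": 0, "dz": 0.5, "turn": 0, "grip": 0.3}
    - {"dx": 0, "dy": 0, "dz": 0, "turn": 0, "grip": 0.3}

```text
clock: 9.4
tool_pos: [0.5924, -0.2976, 0.0523]
eef_rot: [0.062, 0.998, -0.0, 0.001]
contact_force: [-0.9, -0.7, 4.4]
opening: 0.602
```

send_rows:
  series:
    - {"dx": 0, "dy": 0, "dz": 0, "turn": 0, "grip": 0.63}
    - {"dx": 0, "dy": 0, "dz": 0, "turn": 0, "grip": 0.7}
    - {"dx": 0, "dy": 0, "dz": 0, "turn": 0, "grip": 0.75}
    - {"dx": 0, "dy": 0, "dz": 0, "turn": 0, "grip": 0.75}
    - {"dx": 0, "dy": 0, "dz": -5, "turn": 0, "grip": 0.75}
    - {"dx": 0, "dy": 0, "dz": -15, "turn": 0, "grip": 0.75}
    - {"dx": 0, "dy": 0, "dz": -20, "turn": 0, "grip": 0.75}
    - {"dx": 0, "dy": 0, "dz": -20, "turn": 0, "grip": 0.75}
    - {"dx": 0, "dy": 0, "dz": -20, "turn": 0, "grip": 0.75}

```text
clock: 10.3
tool_pos: [0.5923, -0.2974, 0.1335]
eef_rot: [0.062, 0.998, -0.0, 0.001]
contact_force: [0.0, 0.9, 0.3]
opening: 0.749
```

```bash
python3 - <<'E'
from h import *
to(522,8,135,82.9)
E
```

```text
clock 10.3 pos [ 592.3 -297.4  133.5] phi 82.9 open mm 66.0 tilt [ 0.0013 -0.0003] q [ 0.59  0.85 -0.37  1.51  0.37  0.86  1.53] F [0.  0.9 0.3]
turn first 0.0 then d [107.5 294.4  -1.6]  (no turn d [107.4 294.4  -1.6] )
```

send_rows:
  series:
    - {"dx": 5, "dy": 12, "dz": -2, "turn": 0, "grip": 0.7}
    - {"dx": 10, "dy": 27, "dz": 0, "turn": 0, "grip": 0.7}
    - {"dx": 10, "dy": 27, "dz": 0, "turn": 0, "grip": 0.7}
    - {"dx": 10, "dy": 27, "dz": 0, "turn": 0, "grip": 0.7}
    - {"dx": 10, "dy": 27, "dz": 0, "turn": 0, "grip": 0.7}
    - {"dx": 10, "dy": 27, "dz": 0, "turn": 0, "grip": 0.7}
    - {"dx": 10, "dy": 27, "dz": 0, "turn": 0, "grip": 0.7}
    - {"dx": 10, "dy": 27, "dz": 0, "turn": 0, "grip": 0.7}
    - {"dx": 10, "dy": 27, "dz": 0, "turn": 0, "grip": 0.7}
    - {"dx": 10, "dy": 27, "dz": 0, "turn": 0, "grip": 0.7}
    - {"dx": 8, "dy": 25, "dz": 0, "turn": 0, "grip": 0.7}
    - {"dx": 4, "dy": 14, "dz": 0, "turn": 0, "grip": 0.7}
    - {"dx": 0, "dy": 0, "dz": 0, "turn": 0, "grip": 0.7}

```text
clock: 11.6
tool_pos: [0.5208, 0.0113, 0.1336]
eef_rot: [0.059, 0.998, 0.001, -0.0]
contact_force: [-0.0, -0.3, -1.2]
opening: 0.697
```

```bash
python3 - <<'E'
from h import *
to(522,8,57,82.9)
s=snapshot("scene"); o=s["img"][90:260,180:340]
cv2.imwrite(f"pics/f_scene.png",cv2.resize(o,None,fx=3.5,fy=3.5,interpolation=cv2.INTER_CUBIC)[:,:,::-1])
E
```

```text
clock 11.6 pos [520.8  11.3 133.6] phi 83.2 open mm 61.4 tilt [-0.0006  0.0021] q [ 0.08  0.68 -0.3   1.95  0.35  0.56  0.99] F [-0.  -0.3 -1.2]
turn first 0.006 then d [-1.6 -3.3 76.6]  (no turn d [-1.6 -3.3 76.6] )
```

View pics/f_scene.png

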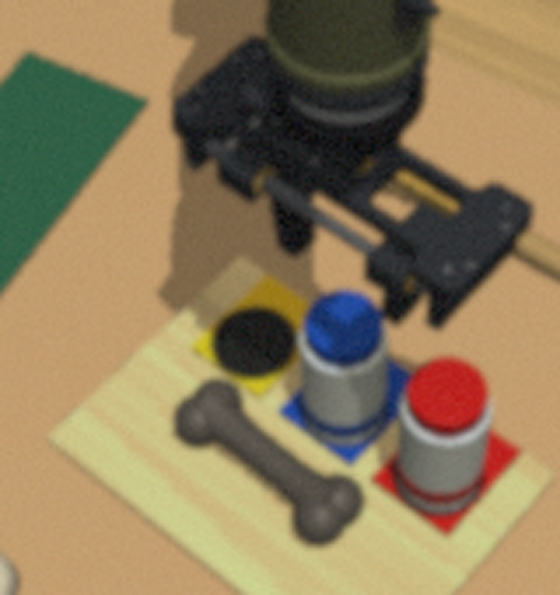

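send_rows:
  series:
    - {"dx": -1.5, "dy": -4, "dz": 0, "turn": 0.005, "grip": 0.68}
    - {"dx": 0, "dy": 0, "dz": 8, "turn": 0, "grip": 0.68}
    - {"dx": 0, "dy": 0, "dz": 8, "turn": 0, "grip": 0.68}
    - {"dx": 0, "dy": 0, "dz": 8, "turn": 0, "grip": 0.68}
    - {"dx": 0, "dy": 0, "dz": 0, "turn": 0, "grip": 0.68}

```text
clock: 12.15
tool_pos: [0.522, 0.003, 0.1079]
eef_rot: [0.065, 0.998, -0.0, -0.001]
contact_force: [0.1, -0.0, -1.2]
opening: 0.678
```

```bash
python3 - <<'E'
from h import *
to(522,7,57,82.9)
E
```

```text
clock 12.15 pos [522.    3.  107.9] phi 82.6 open mm 59.7 tilt [-0.0028 -0.0002] q [ 0.07  0.73 -0.27  1.96  0.38  0.5   0.97] F [ 0.1 -0.  -1.2]
turn first -0.005 then d [ 0.3  4.  50.9]  (no turn d [ 0.3  4.  50.9] )
```

send_rows:
  series:
    - {"dx": 0, "dy": 4, "dz": 0, "turn": -0.005, "grip": 0.68}
    - {"dx": 0, "dy": 0, "dz": 0, "turn": 0, "grip": 0.68}
    - {"dx": 0, "dy": 0, "dz": 6, "turn": 0, "grip": 0.68}
    - {"dx": 0, "dy": 0, "dz": 6, "turn": 0, "grip": 0.68}
    - {"dx": 0, "dy": 0, "dz": 6, "turn": 0, "grip": 0.68}
    - {"dx": 0, "dy": 0, "dz": 0, "turn": 0, "grip": 0.68}

```text
clock: 12.75
tool_pos: [0.5228, 0.0072, 0.0904]
eef_rot: [0.062, 0.998, -0.0, -0.001]
contact_force: [0.9, 0.6, -0.0]
opening: 0.682
```

send_rows:
  series:
    - {"dx": 0, "dy": 0, "dz": 8, "turn": 0, "grip": 0.68}
    - {"dx": 0, "dy": 0, "dz": 8, "turn": 0, "grip": 0.68}
    - {"dx": 0, "dy": 0, "dz": 8, "turn": 0, "grip": 0.68}
    - {"dx": 0, "dy": 0, "dz": 8, "turn": 0, "grip": 0.68}
    - {"dx": 0, "dy": 0, "dz": 0, "turn": 0, "grip": 0.65}
    - {"dx": 0, "dy": 0, "dz": 0, "turn": 0, "grip": 0.62}
    - {"dx": 0, "dy": 0, "dz": 0, "turn": 0, "grip": 0.5}
    - {"dx": 0, "dy": 0, "dz": 0, "turn": 0, "grip": 0.3}
    - {"dx": 0, "dy": 0, "dz": 0, "turn": 0, "grip": 0.3}
    - {"dx": 0, "dy": 0, "dz": 0, "turn": 0, "grip": 0.3}

```text
clock: 13.75
tool_pos: [0.5235, 0.0073, 0.0595]
eef_rot: [0.062, 0.998, 0.0, 0.0]
contact_force: [0.4, 0.7, -2.1]
opening: 0.604
```

```bash
python3 - <<'E'
from h import *
to(508,-303,57,82.9)
E
```

```text
clock 13.75 pos [523.5   7.3  59.5] phi 82.9 open mm 53.1 tilt [0.0001 0.    ] q [ 0.03  0.81 -0.21  1.99  0.42  0.39  0.93] F [ 0.4  0.7 -2.1]
turn first 0.0 then d [ -23.  -309.8    2.5]  (no turn d [ -23.  -309.8    2.5] )
```

send_rows:
  series:
    - {"dx": 0, "dy": 0, "dz": -5, "turn": 0, "grip": 0.3}
    - {"dx": 0, "dy": 0, "dz": -12, "turn": 0, "grip": 0.3}
    - {"dx": 0, "dy": 0, "dz": -15, "turn": 0, "grip": 0.3}
    - {"dx": 0, "dy": -8, "dz": -15, "turn": 0, "grip": 0.3}
    - {"dx": -1, "dy": -16, "dz": -13, "turn": 0, "grip": 0.3}
    - {"dx": -2, "dy": -24, "dz": 0, "turn": 0, "grip": 0.3}
    - {"dx": -2, "dy": -24, "dz": 0, "turn": 0, "grip": 0.3}
    - {"dx": -2, "dy": -24, "dz": 0, "turn": 0, "grip": 0.3}
    - {"dx": -2, "dy": -24, "dz": 0, "turn": 0, "grip": 0.3}
    - {"dx": -2, "dy": -24, "dz": 0, "turn": 0, "grip": 0.3}
    - {"dx": -2, "dy": -24, "dz": 0, "turn": 0, "grip": 0.3}
    - {"dx": -2, "dy": -24, "dz": 0, "turn": 0, "grip": 0.3}
    - {"dx": -2, "dy": -24, "dz": 0, "turn": 0, "grip": 0.3}
    - {"dx": -2, "dy": -24, "dz": 0, "turn": 0, "grip": 0.3}
    - {"dx": -2, "dy": -24, "dz": 0, "turn": 0, "grip": 0.3}
    - {"dx": -2, "dy": -24, "dz": 0, "turn": 0, "grip": 0.3}
    - {"dx": 0, "dy": -14, "dz": 6, "turn": 0, "grip": 0.3}
    - {"dx": 0, "dy": -8, "dz": 12, "turn": 0, "grip": 0.3}
    - {"dx": 0, "dy": 0, "dz": 15, "turn": 0, "grip": 0.3}
    - {"dx": 0, "dy": 0, "dz": 15, "turn": 0, "grip": 0.3}

```text
clock: 15.75
tool_pos: [0.5078, -0.3021, 0.0703]
eef_rot: [0.062, 0.998, 0.001, -0.0]
contact_force: [-0.4, -0.2, -1.5]
opening: 0.603
```

send_rows:
  series:
    - {"dx": 0, "dy": 0, "dz": 8, "turn": 0, "grip": 0.3}
    - {"dx": 0, "dy": 0, "dz": 0, "turn": 0, "grip": 0.3}
    - {"dx": 0, "dy": 0, "dz": 0, "turn": 0, "grip": 0.3}

```text
clock: 16.05
tool_pos: [0.5083, -0.3025, 0.0635]
eef_rot: [0.061, 0.998, 0.0, 0.0]
contact_force: [-0.1, -1.0, -1.7]
opening: 0.603
```

```bash
python3 - <<'E'
from h import *
to(508,-303,53.5,82.9)
E
```

```text
clock 16.05 pos [ 508.3 -302.5   63.5] phi 83.0 open mm 53.1 tilt [0.0001 0.0005] q [ 0.65  0.87 -0.33  1.78  0.47  0.58  1.47] F [-0.1 -1.  -1.7]
turn first 0.001 then d [ 0.3 -0.6 10. ]  (no turn d [ 0.3 -0.6 10. ] )
```

send_rows:
  series:
    - {"dx": 0, "dy": 0, "dz": 4, "turn": 0, "grip": 0.3}
    - {"dx": 0, "dy": 0, "dz": 3, "turn": 0, "grip": 0.3}
    - {"dx": 0, "dy": 0, "dz": 2, "turn": 0, "grip": 0.3}
    - {"dx": 0, "dy": 0, "dz": 1, "turn": 0, "grip": 0.3}
    - {"dx": 0, "dy": 0, "dz": 0.5, "turn": 0, "grip": 0.3}
    - {"dx": 0, "dy": 0, "dz": 0, "turn": 0, "grip": 0.3}
    - {"dx": 0, "dy": 0, "dz": 0, "turn": 0, "grip": 0.3}

```text
clock: 16.75
tool_pos: [0.5082, -0.3031, 0.0533]
eef_rot: [0.062, 0.998, -0.0, 0.0]
contact_force: [-1.6, -0.1, 3.1]
opening: 0.601
```

send_rows:
  series:
    - {"dx": 0, "dy": 0, "dz": 0, "turn": 0, "grip": 0.63}
    - {"dx": 0, "dy": 0, "dz": 0, "turn": 0, "grip": 0.7}
    - {"dx": 0, "dy": 0, "dz": 0, "turn": 0, "grip": 0.75}
    - {"dx": 0, "dy": 0, "dz": 0, "turn": 0, "grip": 0.75}
    - {"dx": 0, "dy": 0, "dz": -5, "turn": 0, "grip": 0.75}
    - {"dx": 0, "dy": 0, "dz": -15, "turn": 0, "grip": 0.75}
    - {"dx": 0, "dy": 0, "dz": -20, "turn": 0, "grip": 0.75}
    - {"dx": 0, "dy": 0, "dz": -20, "turn": 0, "grip": 0.75}
    - {"dx": 0, "dy": 0, "dz": -20, "turn": 0, "grip": 0.75}
    - {"dx": 1, "dy": 15, "dz": 0, "turn": 0, "grip": 0.75}
    - {"dx": 2, "dy": 30, "dz": 0, "turn": 0, "grip": 0.75}
    - {"dx": 2, "dy": 30, "dz": 0, "turn": 0, "grip": 0.75}
    - {"dx": 2, "dy": 30, "dz": 0, "turn": 0, "grip": 0.75}
    - {"dx": 2, "dy": 30, "dz": 0, "turn": 0, "grip": 0.75}
    - {"dx": 2, "dy": 30, "dz": 0, "turn": 0, "grip": 0.75}
    - {"dx": 2, "dy": 30, "dz": 0, "turn": 0, "grip": 0.75}
    - {"dx": 2, "dy": 30, "dz": 0, "turn": 0, "grip": 0.75}
    - {"dx": 2, "dy": 30, "dz": 0, "turn": 0, "grip": 0.75}
    - {"dx": 2, "dy": 30, "dz": 0, "turn": 0, "grip": 0.75}
    - {"dx": 2, "dy": 30, "dz": 0, "turn": 0, "grip": 0.75}

```text
clock: 18.75
tool_pos: [0.5252, 0.0145, 0.1328]
eef_rot: [0.061, 0.998, 0.0, -0.0]
contact_force: [-0.0, -0.5, 0.4]
opening: 0.746
```

send_rows:
  series:
    - {"dx": 2, "dy": 30, "dz": 0, "turn": 0, "grip": 0.75}
    - {"dx": 2, "dy": 26, "dz": 0, "turn": 0, "grip": 0.75}
    - {"dx": 1, "dy": 15, "dz": 0, "turn": 0, "grip": 0.75}
    - {"dx": 0, "dy": 0, "dz": 0, "turn": 0, "grip": 0.75}
    - {"dx": 0, "dy": 0, "dz": 0, "turn": 0, "grip": 0.75}
    - {"dx": 0, "dy": 0, "dz": 0, "turn": 0, "grip": 0.75}

```text
clock: 19.35
tool_pos: [0.5296, 0.081, 0.1327]
eef_rot: [0.063, 0.998, -0.001, -0.0]
contact_force: [-0.1, 0.3, -0.3]
opening: 0.748
```

```bash
python3 - <<'E'
from h import *
to(530.5,84,58,82.9)
for cam in("scene","top"):
    s=snapshot(cam);X=cloud(s);
    for n in ["jar_red_mid","pad_blue","pad_yellow","jar_blue_mid","jar_yellow_mid"]:
        m,sc,e=mk(s,n)
        if m is None: print(cam,n,"none");continue
        m2=cv2.erode(m.astype(np.uint8),np.ones((3,3)))>0
        P=X[m2];P=P[~np.isnan(P[:,0])]
        z=P[:,2]; zt=np.percentile(z,97); T=P[z>zt-0.006]
        print(cam,n,round(sc,2),e,np.round(zt*1000,1),rect(P),rect(T))
    if cam=="scene":
        o=s["img"][60:250,110:370]
        cv2.imwrite(f"pics/g_scene.png",cv2.resize(o,None,fx=3,fy=3,interpolation=cv2.INTER_CUBIC)[:,:,::-1])
E
```

```text
clock 19.35 pos [529.6  81.  132.7] phi 82.8 open mm 65.8 tilt [-0.0007 -0.0016] q [-0.06  0.7  -0.29  1.91  0.35  0.59  0.87] F [-0.1  0.3 -0.3]
turn first -0.002 then d [-0.5  3.2 74.7]  (no turn d [-0.5  3.2 74.7] )
scene jar_red_mid 0.91 [294.4, 190.3, 319.3, 238.0] 113.9 (array([533.9,  87.7]), array([46.7, 46.5]), 3.53) (array([532.4,  86.1]), array([43.8, 43.2]), 85.33)
scene pad_blue 0.72 [261.5, 189.5, 299.3, 223.6] 11.1 (array([511.8,   7.5]), array([56.1, 74.5]), 83.54) (array([511.8,   7.5]), array([56.1, 74.5]), 83.54)
scene pad_yellow 0.71 [237.1, 167.2, 274.4, 205.5] 11.0 (array([502.1, -68.5]), array([58.5, 75.4]), 84.43) (array([502.1, -68.5]), array([58.5, 75.4]), 84.43)
scene jar_blue_mid 0.81 [156.8, 110.6, 188.1, 157.7] 107.5 (array([ 511.4, -299.1]), array([49.4, 46.4]), 84.9) (array([ 509.6, -301.7]), array([44.2, 41.7]), 72.6)
scene jar_yellow_mid 0.83 [135.0, 136.9, 162.8, 181.2] 107.6 (array([ 594.7, -293.4]), array([47.6, 48.2]), 18.19) (array([ 593.3, -295.9]), array([44.6, 43. ]), 21.56)
top jar_red_mid none
top pad_blue 0.63 [419.9, 214.1, 468.4, 240.9] 108.4 (array([ 503.9, -297.4]), array([48.5, 47. ]), 40.49) (array([ 503.8, -300. ]), array([44.9, 43.3]), 40.63)
top pad_yellow 0.73 [308.8, 208.5, 341.2, 253.1] 11.5 (array([499.1, -69.5]), array([57.9, 73.3]), 82.57) (array([499.1, -69.5]), array([57.9, 73.3]), 82.57)
top jar_blue_mid 0.69 [421.6, 213.6, 470.1, 240.4] 108.3 (array([ 503.8, -297.3]), array([47.7, 47.6]), 48.74) (array([ 503.8, -300. ]), array([43.6, 43.8]), 48.62)
top jar_yellow_mid 0.59 [419.4, 167.3, 463.2, 201.2] 108.2 (array([ 588.1, -294. ]), array([48. , 48.3]), 61.53) (array([ 588.4, -297. ]), array([44.1, 44.3]), 86.62)
```

View pics/g_scene.png

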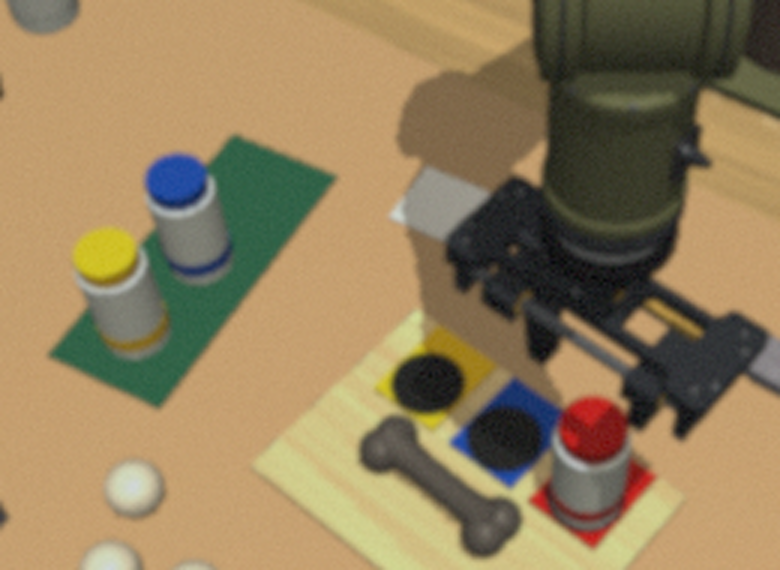

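send_rows:
  series:
    - {"dx": 0, "dy": 2.5, "dz": 0, "turn": 0, "grip": 0.75}
    - {"dx": 0, "dy": 0, "dz": 8, "turn": 0, "grip": 0.75}
    - {"dx": 0, "dy": 0, "dz": 8, "turn": 0, "grip": 0.75}
    - {"dx": 0, "dy": 0, "dz": 8, "turn": 0, "grip": 0.75}
    - {"dx": 0, "dy": 0, "dz": 8, "turn": 0, "grip": 0.75}
    - {"dx": 0, "dy": 0, "dz": 8, "turn": 0, "grip": 0.75}
    - {"dx": 0, "dy": 0, "dz": 0, "turn": 0, "grip": 0.75}

```text
clock: 20.65
tool_pos: [0.5294, 0.0854, 0.0916]
eef_rot: [0.062, 0.998, -0.0, -0.001]
contact_force: [-0.6, 0.4, 0.6]
opening: 0.749
```

send_rows:
  series:
    - {"dx": 0, "dy": 0, "dz": 9, "turn": 0, "grip": 0.75}
    - {"dx": 0, "dy": 0, "dz": 9, "turn": 0, "grip": 0.75}
    - {"dx": 0, "dy": 0, "dz": 9, "turn": 0, "grip": 0.75}
    - {"dx": 0, "dy": 0, "dz": 6, "turn": 0, "grip": 0.72}
    - {"dx": 0, "dy": 0, "dz": 0, "turn": 0, "grip": 0.66}
    - {"dx": 0, "dy": 0, "dz": 0, "turn": 0, "grip": 0.62}
    - {"dx": 0, "dy": 0, "dz": 0, "turn": 0, "grip": 0.5}
    - {"dx": 0, "dy": 0, "dz": 0, "turn": 0, "grip": 0.3}
    - {"dx": 0, "dy": 0, "dz": 0, "turn": 0, "grip": 0.3}
    - {"dx": 0, "dy": 0, "dz": 0, "turn": 0, "grip": 0.3}

```text
clock: 21.65
tool_pos: [0.5302, 0.0857, 0.06]
eef_rot: [0.062, 0.998, 0.0, 0.0]
contact_force: [0.7, 0.6, -2.5]
opening: 0.603
```

```bash
python3 - <<'E'
from h import *
to(423.5,-310,53,82.9)
E
```

```text
clock 21.65 pos [530.2  85.7  60. ] phi 82.9 open mm 53.1 tilt [0.0001 0.0002] q [-0.11  0.82 -0.22  1.95  0.4   0.42  0.81] F [ 0.7  0.6 -2.5]
turn first 0.0 then d [  57.  -405.8    6.9]  (no turn d [  57.1 -405.8    6.9] )
```

send_rows:
  series:
    - {"dx": 0, "dy": 0, "dz": -5, "turn": 0, "grip": 0.3}
    - {"dx": 0, "dy": 0, "dz": -12, "turn": 0, "grip": 0.3}
    - {"dx": 0, "dy": 0, "dz": -15, "turn": 0, "grip": 0.3}
    - {"dx": 0, "dy": -8, "dz": -15, "turn": 0, "grip": 0.3}
    - {"dx": 2, "dy": -16, "dz": -13, "turn": 0, "grip": 0.3}
    - {"dx": 4, "dy": -26, "dz": 0, "turn": 0, "grip": 0.3}
    - {"dx": 4, "dy": -26, "dz": 0, "turn": 0, "grip": 0.3}
    - {"dx": 4, "dy": -26, "dz": 0, "turn": 0, "grip": 0.3}
    - {"dx": 4, "dy": -26, "dz": 0, "turn": 0, "grip": 0.3}
    - {"dx": 4, "dy": -26, "dz": 0, "turn": 0, "grip": 0.3}
    - {"dx": 4, "dy": -26, "dz": 0, "turn": 0, "grip": 0.3}
    - {"dx": 4, "dy": -26, "dz": 0, "turn": 0, "grip": 0.3}
    - {"dx": 4, "dy": -26, "dz": 0, "turn": 0, "grip": 0.3}
    - {"dx": 4, "dy": -26, "dz": 0, "turn": 0, "grip": 0.3}
    - {"dx": 4, "dy": -26, "dz": 0, "turn": 0, "grip": 0.3}
    - {"dx": 4, "dy": -26, "dz": 0, "turn": 0, "grip": 0.3}
    - {"dx": 4, "dy": -26, "dz": 0, "turn": 0, "grip": 0.3}
    - {"dx": 4, "dy": -26, "dz": 0, "turn": 0, "grip": 0.3}
    - {"dx": 3, "dy": -26, "dz": 0, "turn": 0, "grip": 0.3}
    - {"dx": 0, "dy": -12, "dz": 0, "turn": 0, "grip": 0.3}

```text
clock: 23.65
tool_pos: [0.4229, -0.3074, 0.1207]
eef_rot: [0.064, 0.998, -0.001, -0.0]
contact_force: [-0.1, -0.4, -2.5]
opening: 0.605
```

send_rows:
  series:
    - {"dx": 0, "dy": -6, "dz": 8, "turn": 0, "grip": 0.3}
    - {"dx": 0, "dy": 0, "dz": 14, "turn": 0, "grip": 0.3}
    - {"dx": 0, "dy": 0, "dz": 14, "turn": 0, "grip": 0.3}
    - {"dx": 0, "dy": 0, "dz": 14, "turn": 0, "grip": 0.3}
    - {"dx": 0, "dy": 0, "dz": 6, "turn": 0, "grip": 0.3}
    - {"dx": 0, "dy": 0, "dz": 0, "turn": 0, "grip": 0.3}
    - {"dx": 0, "dy": 0, "dz": 0, "turn": 0, "grip": 0.3}

```text
clock: 24.35
tool_pos: [0.4241, -0.3096, 0.0641]
eef_rot: [0.061, 0.998, 0.0, 0.0]
contact_force: [-0.4, 0.5, -1.9]
opening: 0.604
```

```bash
python3 - <<'E'
from h import *
to(423.5,-310,53,82.9)
E
```

```text
clock 24.35 pos [ 424.1 -309.6   64.1] phi 83.0 open mm 53.2 tilt [0.0006 0.0003] q [ 0.73  0.81 -0.31  1.98  0.55  0.44  1.45] F [-0.4  0.5 -1.9]
turn first 0.001 then d [ 0.6 -0.4 11.1]  (no turn d [ 0.6 -0.4 11.1] )
```

send_rows:
  series:
    - {"dx": 0, "dy": 0, "dz": 4, "turn": 0, "grip": 0.3}
    - {"dx": 0, "dy": 0, "dz": 3, "turn": 0, "grip": 0.3}
    - {"dx": 0, "dy": 0, "dz": 2, "turn": 0, "grip": 0.3}
    - {"dx": 0, "dy": 0, "dz": 1, "turn": 0, "grip": 0.3}
    - {"dx": 0, "dy": 0, "dz": 0, "turn": 0, "grip": 0.3}
    - {"dx": 0, "dy": 0, "dz": 0, "turn": 0, "grip": 0.3}

```text
clock: 24.95
tool_pos: [0.4235, -0.3102, 0.0539]
eef_rot: [0.062, 0.998, 0.0, 0.0]
contact_force: [0.4, -0.4, -1.9]
opening: 0.604
```

send_rows:
  series:
    - {"dx": 0, "dy": 0, "dz": 0.7, "turn": 0, "grip": 0.3}
    - {"dx": 0, "dy": 0, "dz": 0, "turn": 0, "grip": 0.63}
    - {"dx": 0, "dy": 0, "dz": 0, "turn": 0, "grip": 0.7}
    - {"dx": 0, "dy": 0, "dz": 0, "turn": 0, "grip": 0.75}
    - {"dx": 0, "dy": 0, "dz": 0, "turn": 0, "grip": 0.75}
    - {"dx": 0, "dy": 0, "dz": -5, "turn": 0, "grip": 0.75}
    - {"dx": 0, "dy": 0, "dz": -15, "turn": 0, "grip": 0.75}
    - {"dx": 0, "dy": 0, "dz": -20, "turn": 0, "grip": 0.75}
    - {"dx": 0, "dy": 0, "dz": -20, "turn": 0, "grip": 0.75}
    - {"dx": 0, "dy": 0, "dz": -20, "turn": 0, "grip": 0.75}
    - {"dx": 0, "dy": 0, "dz": -10, "turn": 0, "grip": 0.75}
    - {"dx": 0, "dy": 0, "dz": 0, "turn": 0, "grip": 0.75}

```text
clock: 26.15
tool_pos: [0.4243, -0.3107, 0.1444]
eef_rot: [0.062, 0.998, -0.001, 0.001]
contact_force: [-0.3, -0.8, -1.0]
opening: 0.751
```

```bash
python3 - <<'E'
from h import *
to(585,-8,143,171)
for cam in("scene","top"):
    s=snapshot(cam);X=cloud(s);
    if cam=="scene":
        cv2.imwrite(f"pics/i_scene.png",s["img"][:,:,::-1])
    a=(X[...,0]>.6)&(X[...,0]<.8)&(abs(X[...,1])<.12)&(X[...,2]>.05)
    print(cam,"obst",a.sum(), np.round(np.nanmin(X[a],0),3) if a.any() else "", np.round(np.nanmax(X[a],0),3) if a.any() else "")
    for n in ["jar_red_mid","jar_blue_mid","jar_yellow_mid","pad_red","pad_blue","pad_yellow","bone_mid","mat","cradle"]:
        m,sc,e=mk(s,n)
        if m is None: print(cam,n,"none");continue
        m2=cv2.erode(m.astype(np.uint8),np.ones((3,3)))>0
        P=X[m2];P=P[~np.isnan(P[:,0])]
        z=P[:,2]; zt=np.percentile(z,97); T=P[z>zt-0.006]
        print(cam,n,round(sc,2),np.round(zt*1000,1),rect(P),rect(T))
        if n=="bone_mid":
            w=P[:,:2]-P[:,:2].mean(0);v=np.linalg.svd(w,full_matrices=False)[2][0];print("pca",np.degrees(np.arctan2(v[1],v[0])),P.mean(0))
E
```

```text
clock 26.15 pos [ 424.3 -310.7  144.4] phi 82.9 open mm 66.1 tilt [ 0.0024 -0.0013] q [ 0.8   0.68 -0.42  1.93  0.46  0.62  1.54] F [-0.3 -0.8 -1. ]
turn first -1.538 then d [-324.1 -111.4    1.4]  (no turn d [-122.   320.3    1.4] )
scene obst 234 [ 0.781 -0.1    0.05 ] [0.8   0.064 0.14 ]
scene jar_red_mid 0.91 107.3 (array([ 427.7, -305.7]), array([47.3, 48.1]), 3.74) (array([ 426.3, -308.3]), array([43.3, 44. ]), 1.78)
scene jar_blue_mid 0.61 107.4 (array([ 510.2, -296. ]), array([43.7, 45.2]), 34.54) (array([ 510. , -300.4]), array([40.2, 41.7]), 61.79)
scene jar_yellow_mid 0.84 107.4 (array([ 596.3, -293.4]), array([45. , 47.3]), 78.83) (array([ 595.3, -295.6]), array([40.3, 42.2]), 79.49)
scene pad_red 0.7 11.2 (array([522.5,  84.9]), array([56.2, 76.6]), 82.13) (array([522.5,  84.9]), array([56.2, 76.6]), 82.13)
scene pad_blue 0.84 11.2 (array([511.4,   7.8]), array([55.9, 73.2]), 82.86) (array([511.4,   8.3]), array([55.3, 73.2]), 83.31)
scene pad_yellow 0.65 11.3 (array([500.5, -69.6]), array([56.8, 70.7]), 82.51) (array([500.5, -69.6]), array([56.8, 70.7]), 82.51)
scene bo
[... 1031 characters left out ...]
p pad_blue 0.84 11.5 (array([509.1,   7. ]), array([56. , 72.9]), 83.22) (array([509.1,   7. ]), array([56. , 72.9]), 83.22)
top pad_yellow 0.59 11.7 (array([498.8, -68.7]), array([55.4, 72.8]), 82.89) (array([498.8, -68.7]), array([55.4, 72.8]), 82.89)
top bone_mid 0.95 42.0 (array([581.6,  -9.2]), array([129.4,  40.5]), 80.54) (array([582.7,  -8.3]), array([126.5,  37.7]), 79.53)
pca 80.64888566429521 [ 0.58116839 -0.01011004  0.03729679]
top mat 0.83 5.1 (array([ 506.8, -303. ]), array([265.7, 104.7]), 5.04) (array([ 506.8, -303. ]), array([265.7, 104.7]), 5.04)
top cradle 0.91 26.1 (array([469.8, 321.3]), array([ 97.1, 174.9]), 81.01) (array([470.3, 319.4]), array([ 83.2, 172.5]), 79.88)
```

View pics/i_scene.png

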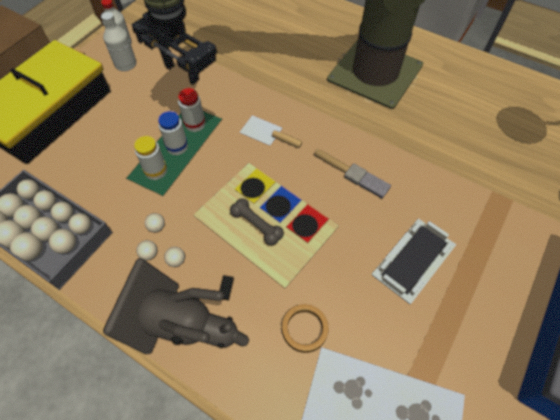

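send_rows:
  series:
    - {"dx": 0, "dy": 0, "dz": 0, "turn": -0.14, "grip": 0.7}
    - {"dx": 0, "dy": 0, "dz": 0, "turn": -0.14, "grip": 0.7}
    - {"dx": 0, "dy": 0, "dz": 0, "turn": -0.14, "grip": 0.7}
    - {"dx": 0, "dy": 0, "dz": 0, "turn": -0.14, "grip": 0.7}
    - {"dx": 0, "dy": 0, "dz": 0, "turn": -0.14, "grip": 0.7}
    - {"dx": 0, "dy": 0, "dz": 0, "turn": -0.14, "grip": 0.7}
    - {"dx": 0, "dy": 0, "dz": 0, "turn": -0.14, "grip": 0.7}
    - {"dx": 0, "dy": 0, "dz": 0, "turn": -0.14, "grip": 0.7}
    - {"dx": 0, "dy": 0, "dz": 0, "turn": -0.14, "grip": 0.7}
    - {"dx": 0, "dy": 0, "dz": 0, "turn": -0.14, "grip": 0.7}
    - {"dx": 0, "dy": 0, "dz": 0, "turn": -0.14, "grip": 0.7}

```text
clock: 28.25
tool_pos: [0.4229, -0.3111, 0.1434]
eef_rot: [-0.652, 0.758, -0.001, -0.002]
contact_force: [0.4, 1.7, -1.0]
opening: 0.697
```

send_rows:
  series:
    - {"dx": -13, "dy": -5, "dz": 0, "turn": 0, "grip": 0.7}
    - {"dx": -26, "dy": -9, "dz": 0, "turn": 0, "grip": 0.7}
    - {"dx": -26, "dy": -9, "dz": 0, "turn": 0, "grip": 0.7}
    - {"dx": -26, "dy": -9, "dz": 0, "turn": 0, "grip": 0.7}
    - {"dx": -26, "dy": -9, "dz": 0, "turn": 0, "grip": 0.7}
    - {"dx": -26, "dy": -9, "dz": 0, "turn": 0, "grip": 0.7}
    - {"dx": -26, "dy": -9, "dz": 0, "turn": 0, "grip": 0.7}
    - {"dx": -26, "dy": -9, "dz": 0, "turn": 0, "grip": 0.7}
    - {"dx": -26, "dy": -9, "dz": 0, "turn": 0, "grip": 0.7}
    - {"dx": -26, "dy": -9, "dz": 0, "turn": 0, "grip": 0.7}
    - {"dx": -26, "dy": -9, "dz": 0, "turn": 0, "grip": 0.7}
    - {"dx": -26, "dy": -9, "dz": 10, "turn": 0, "grip": 0.7}
    - {"dx": -16, "dy": -5, "dz": 20, "turn": 0, "grip": 0.7}
    - {"dx": -9, "dy": -3, "dz": 20, "turn": 0, "grip": 0.7}
    - {"dx": 0, "dy": 0, "dz": 20, "turn": 0, "grip": 0.7}
    - {"dx": 0, "dy": 0, "dz": 0, "turn": 0, "grip": 0.7}
    - {"dx": 0, "dy": 0, "dz": 0, "turn": 0, "grip": 0.7}

```text
clock: 29.95
tool_pos: [0.584, -0.0065, 0.0735]
eef_rot: [-0.65, 0.76, 0.0, -0.0]
contact_force: [1.0, 0.2, 0.5]
opening: 0.702
```

```bash
python3 - <<'E'
from h import *
to(585,-8,10,171)
s=snapshot("scene"); o=s["img"][130:310,170:350]
cv2.imwrite(f"pics/j_scene.png",cv2.resize(o,None,fx=3.2,fy=3.2,interpolation=cv2.INTER_CUBIC)[:,:,::-1])
E
```

```text
clock 29.95 pos [584.   -6.5  73.5] phi 171.1 open mm 61.8 tilt [-0.0003 -0.0001] q [ 0.39  0.97 -0.86  1.78  0.95  0.87  2.06] F [1.  0.2 0.5]
turn first 0.002 then d [ 1.3 -1.3 63.5]  (no turn d [ 1.3 -1.3 63.5] )
```

View pics/j_scene.png

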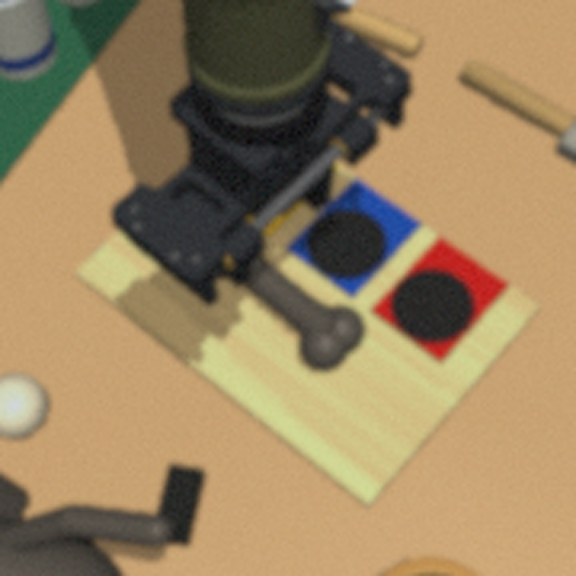

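send_rows:
  series:
    - {"dx": 1, "dy": -1, "dz": 15, "turn": 0, "grip": 0.7}
    - {"dx": 0, "dy": 0, "dz": 15, "turn": 0, "grip": 0.7}
    - {"dx": 0, "dy": 0, "dz": 15, "turn": 0, "grip": 0.7}
    - {"dx": 0, "dy": 0, "dz": 10, "turn": 0, "grip": 0.7}
    - {"dx": 0, "dy": 0, "dz": 5, "turn": 0, "grip": 0.7}
    - {"dx": 0, "dy": 0, "dz": 2, "turn": 0, "grip": 0.7}
    - {"dx": 0, "dy": 0, "dz": 0, "turn": 0, "grip": 0.6}
    - {"dx": 0, "dy": 0, "dz": 0, "turn": 0, "grip": 0.5}
    - {"dx": 0, "dy": 0, "dz": 0, "turn": 0, "grip": 0.4}
    - {"dx": 0, "dy": 0, "dz": 0, "turn": 0, "grip": 0.3}
    - {"dx": 0, "dy": 0, "dz": 0, "turn": 0, "grip": 0.1}
    - {"dx": 0, "dy": 0, "dz": 0, "turn": 0, "grip": 0}
    - {"dx": 0, "dy": 0, "dz": 0, "turn": 0, "grip": 0}
  force: 35

```text
clock: 31.3
tool_pos: [0.5833, -0.0081, 0.013]
eef_rot: [-0.651, 0.759, 0.0, -0.001]
contact_force: [-9.1, -2.4, 27.5]
opening: 0.093
```

```bash
python3 - <<'E'
from h import *
to(585,-8,90,171)
E
```

```text
clock 31.3 pos [583.3  -8.1  13. ] phi 171.2 open mm 8.2 tilt [-0.0022 -0.001 ] q [ 0.36  1.05 -0.79  1.8   1.06  0.79  1.99] F [-9.1 -2.4 27.5]
turn first 0.003 then d [ -0.3  -1.5 -77. ]  (no turn d [ -0.3  -1.5 -77. ] )
```

```bash
python3 - <<'E'
from h import *
s=snapshot("scene"); o=s["img"][130:310,170:350]
cv2.imwrite(f"pics/k_scene.png",cv2.resize(o,None,fx=3.2,fy=3.2,interpolation=cv2.INTER_CUBIC)[:,:,::-1])
s=snapshot("top"); o=s["img"][120:260,200:400]
cv2.imwrite(f"pics/k_top.png",cv2.resize(o,None,fx=3.2,fy=3.2,interpolation=cv2.INTER_CUBIC)[:,:,::-1])
E
```

```text
(no output)
```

View pics/k_scene.png

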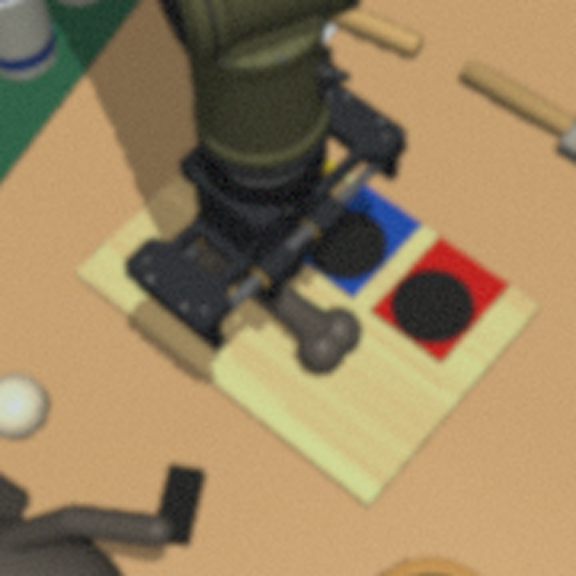

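View pics/k_top.png

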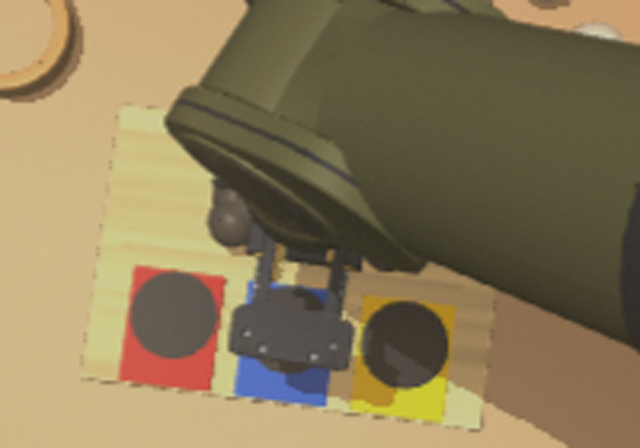

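send_rows:
  series:
    - {"dx": 0, "dy": 0, "dz": 0, "turn": 0, "grip": 0}

```text
clock: 31.5
tool_pos: [0.5837, -0.0081, 0.0145]
eef_rot: [-0.651, 0.759, -0.0, -0.001]
contact_force: [-10.2, -4.0, 26.4]
opening: 0.027
```

send_rows:
  series:
    - {"dx": 0, "dy": 0, "dz": 0, "turn": 0, "grip": 0.15}
    - {"dx": 0, "dy": 0, "dz": 0, "turn": 0, "grip": 0.3}
    - {"dx": 0, "dy": 0, "dz": 0, "turn": 0, "grip": 0.45}
    - {"dx": 0, "dy": 0, "dz": 0, "turn": 0, "grip": 0.6}
    - {"dx": 0, "dy": 0, "dz": 0, "turn": 0, "grip": 0.7}
    - {"dx": 0, "dy": 0, "dz": 0, "turn": 0, "grip": 0.7}
  force: 15

```text
clock: 32.1
tool_pos: [0.5849, -0.0086, 0.0113]
eef_rot: [-0.65, 0.76, -0.0, 0.0]
contact_force: [-0.3, 0.1, 0.5]
opening: 0.549
```

send_rows:
  series:
    - {"dx": 0, "dy": 0, "dz": -15, "turn": 0, "grip": 0.7}
    - {"dx": 0, "dy": 0, "dz": -20, "turn": 0, "grip": 0.7}
    - {"dx": 0, "dy": 0, "dz": -20, "turn": 0, "grip": 0.7}
    - {"dx": 0, "dy": 0, "dz": -20, "turn": 0, "grip": 0.7}
    - {"dx": 0, "dy": 0, "dz": 0, "turn": 0, "grip": 0.7}

```text
clock: 32.6
tool_pos: [0.5866, -0.0076, 0.0892]
eef_rot: [-0.65, 0.76, -0.001, 0.002]
contact_force: [0.3, 0.1, -0.2]
opening: 0.702
```

```bash
python3 - <<'E'
from h import *
to(585,-8,10,171)
s=snapshot("scene"); o=s["img"][150:270,190:320]
X=cloud(s)
m,sc,e=mk(s,"bone_mid")
P=X[cv2.erode(m.astype(np.uint8),np.ones((3,3)))>0];P=P[~np.isnan(P[:,0])]
print(sc,rect(P),np.percentile(P[:,2],[3,50,97]))
cv2.imwrite(f"pics/l_scene.png",cv2.resize(o,None,fx=4.5,fy=4.5,interpolation=cv2.INTER_CUBIC)[:,:,::-1])
E
```

```text
clock 32.6 pos [586.6  -7.6  89.2] phi 171.1 open mm 61.8 tilt [0.0048 0.0013] q [ 0.41  0.95 -0.87  1.77  0.93  0.89  2.09] F [ 0.3  0.1 -0.2]
turn first 0.003 then d [ 0.8  1.9 79.2]  (no turn d [ 0.8  1.9 79.2] )
0.57 (array([596.2,  12.2]), array([93., 37.]), 87.7) [0.02879907 0.03650233 0.04117064]
```

View pics/l_scene.png

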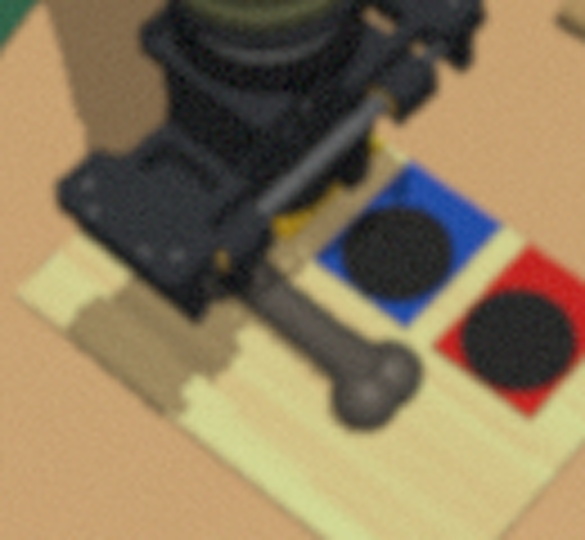

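```bash
python3 - <<'E'
from h import *
import pickle
for cam in ("scene","top"):
    s=pickle.load(open(cam+".pkl","rb"));X=cloud(s)
    c=np.array([.585,-.008]);a=np.radians(81);ex=np.array([np.cos(a),np.sin(a)]);ey=np.array([-ex[1],ex[0]])
    d=X[...,:2]-c;u=d@ex;v=d@ey
    for lo in range(-70,70,20):
        k=(u*1000>lo)&(u*1000<lo+20)&(abs(v)<.035)&(X[...,2]>.018)
        print(cam,lo,"v",np.round(np.percentile(v[k]*1000,[2,50,98]),1),"z",np.round(np.percentile(X[k][:,2]*1000,[2,50,95]),1),k.sum())
E
```

```text
scene -70 v [-24.3  -6.1  18.7] z [23.4 35.9 41.5] 106
scene -50 v [-23.3  -6.3  18.9] z [19.4 35.6 41.2] 163
scene -30 v [-12.4  -4.4   8.7] z [24.4 35.  39.6] 95
scene -10 v [-12.3  -4.2   9.2] z [24.  35.5 38.8] 93
scene 10 v [-12.9  -4.9   8.9] z [23.3 36.2 39.9] 95
scene 30 v [-23.6  -6.1  17.4] z [23.7 36.9 41.4] 135
scene 50 v [-24.6  -4.6  19.6] z [20.  33.4 39.3] 202
top -70 v [-19.9   4.1  25.1] z [24.5 36.1 40.7] 184
top -50 v [-17.8   3.7  23. ] z [25.1 37.  41.6] 168
top -30 v [-10.4   3.3  13.3] z [25.1 36.1 39.5] 113
top -10 v [-9.8  2.9 12.9] z [27.8 36.1 39.2] 108
top 10 v [-10.5   2.9  13. ] z [26.4 36.8 40. ] 111
top 30 v [-19.7   2.8  22.9] z [26.3 37.6 42.2] 175
top 50 v [-21.6   3.8  23.9] z [24.4 35.3 40.6] 155
```

```bash
python3 - <<'E'
from h import *
s=snapshot("scene");X=cloud(s)
k=(abs(X[...,0]-.586)<.11)&(abs(X[...,1]+.008)<.04)&(X[...,2]>.055)&(X[...,2]<.25)
P=X[k]*1000
import collections
for x0 in range(470,700,15):
    q=P[(P[:,0]>=x0)&(P[:,0]<x0+15)]
    if len(q)>3: print(x0,len(q),"zmin",np.round(np.sort(q[:,2])[:4],0),"y at zmin",np.round(q[np.argsort(q[:,2])[:4],1],0))
print(get_state()["tool_pos"])
z=s["depth"]
o=(s["img"]).copy(); 
# project expected tips
def pr(p):
    c=s["R"]@np.array(p)+s["t"];f=210/np.tan(np.radians(s["fov_y"])/2);return c[0]/c[2]*f+s["cx"],c[1]/c[2]*f+s["cy"]
st,R,phi=pose();p=st["tool_pos"]
big=cv2.resize(o[150:270,190:320],None,fx=4.5,fy=4.5,interpolation=cv2.INTER_CUBIC)
for w,col in ((.031,(255,0,0)),(-.031,(255,255,0)),(0.0,(0,255,255)),(.0485,(255,0,255)),(-.0485,(255,0,255))):
    u,v=pr(p+R[:,1]*w); cv2.circle(big,(int((u-190+.5)*4.5),int((v-150+.5)*4.5)),4,col,-1)
cv2.imwrite("pics/m.png",big[:,:,::-1])
E
```

```text
485 82 zmin [216. 216. 217. 217.] y at zmin [-14.  15. -17.   3.]
500 196 zmin [176. 177. 178. 178.] y at zmin [ 11.  29. -14.  -3.]
515 169 zmin [192. 192. 192. 193.] y at zmin [27. 26. 28. 22.]
530 139 zmin [121. 123. 129. 132.] y at zmin [7. 6. 8. 7.]
545 245 zmin [111. 114. 114. 114.] y at zmin [ 3.  5. -8.  3.]
560 69 zmin [190. 191. 192. 192.] y at zmin [19. 20. 20. 20.]
575 78 zmin [189. 190. 190. 190.] y at zmin [18. 17. 17. 18.]
590 91 zmin [189. 190. 191. 191.] y at zmin [14. 16. 17. 14.]
605 89 zmin [114. 119. 120. 124.] y at zmin [-5. -5. -6. -6.]
620 471 zmin [113. 115. 116. 117.] y at zmin [-6. -7. -6. -5.]
635 251 zmin [182. 182. 182. 183.] y at zmin [10. 15. 15. 13.]
650 269 zmin [183. 184. 185. 186.] y at zmin [ 9. 15.  7. 14.]
665 360 zmin [178. 178. 178. 179.] y at zmin [-34. -31. -28.   4.]
680 36 zmin [202. 204. 204. 205.] y at zmin [ 3.  8.  5. 11.]
[ 0.58443798 -0.00887821  0.08577377]
```

View pics/m.png

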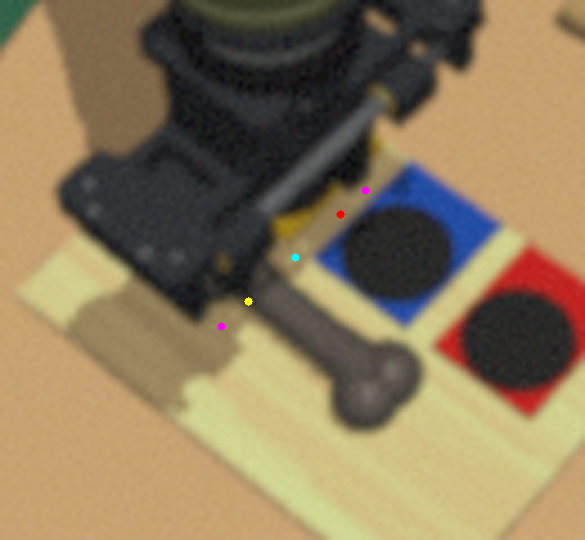

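send_rows:
  series:
    - {"dx": 0, "dy": 0, "dz": 20, "turn": 0, "grip": 0.7}
    - {"dx": 0, "dy": 0, "dz": 20, "turn": 0, "grip": 0.7}
    - {"dx": 0, "dy": 0, "dz": 20, "turn": 0, "grip": 0.7}
    - {"dx": 0, "dy": 0, "dz": 10, "turn": 0, "grip": 0.7}
    - {"dx": 0, "dy": 0, "dz": 5, "turn": 0, "grip": 0.7}
    - {"dx": 0, "dy": 0, "dz": 5, "turn": 0, "grip": 0.7}
    - {"dx": 0, "dy": 0, "dz": 0, "turn": 0, "grip": 0.7}

```text
clock: 33.45
tool_pos: [0.5849, -0.0084, 0.006]
eef_rot: [-0.65, 0.76, 0.0, -0.0]
contact_force: [0.0, -0.0, 0.0]
opening: 0.701
```

send_rows:
  series:
    - {"dx": 0, "dy": 0, "dz": 5, "turn": 0, "grip": 0.7}
    - {"dx": 0, "dy": 0, "dz": 5, "turn": 0, "grip": 0.7}
    - {"dx": 0, "dy": 0, "dz": 3, "turn": 0, "grip": 0.7}
    - {"dx": 0, "dy": 0, "dz": 0, "turn": 0, "grip": 0.7}

```text
clock: 33.85
tool_pos: [0.5846, -0.0086, -0.0072]
eef_rot: [-0.65, 0.76, 0.0, -0.0]
contact_force: [-0.8, 0.5, -0.7]
opening: 0.702
```

```bash
python3 - <<'E'
from h import *
to(585,-8,-13,171)
s=snapshot("scene"); o=s["img"][150:270,190:320]
cv2.imwrite(f"pics/n_scene.png",cv2.resize(o,None,fx=4.5,fy=4.5,interpolation=cv2.INTER_CUBIC)[:,:,::-1])
E
```

```text
clock 33.85 pos [584.6  -8.6  -7.2] phi 171.1 open mm 61.8 tilt [-0.0006 -0.0001] q [ 0.35  1.08 -0.77  1.8   1.09  0.76  1.96] F [-0.8  0.5 -0.7]
turn first 0.003 then d [-0.7 -0.3  5.8]  (no turn d [-0.7 -0.3  5.8] )
```

View pics/n_scene.png

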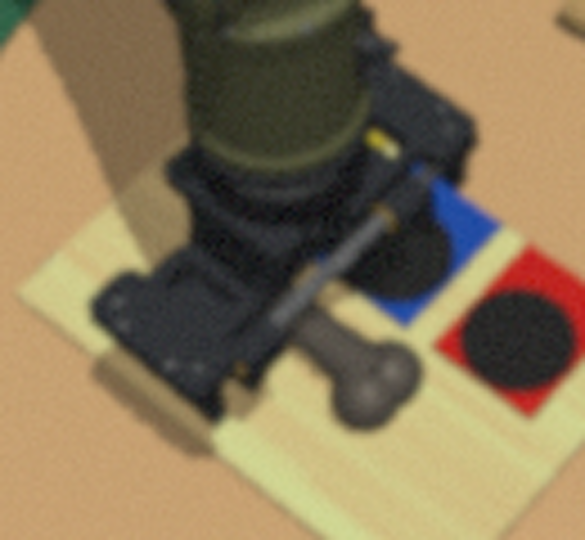

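send_rows:
  series:
    - {"dx": 0, "dy": 0, "dz": 4, "turn": 0, "grip": 0.7}
    - {"dx": 0, "dy": 0, "dz": 0, "turn": 0, "grip": 0.55}
    - {"dx": 0, "dy": 0, "dz": 0, "turn": 0, "grip": 0.45}
    - {"dx": 0, "dy": 0, "dz": 0, "turn": 0, "grip": 0.35}
    - {"dx": 0, "dy": 0, "dz": 0, "turn": 0, "grip": 0.25}
    - {"dx": 0, "dy": 0, "dz": 0, "turn": 0, "grip": 0.1}
    - {"dx": 0, "dy": 0, "dz": 0, "turn": 0, "grip": 0}
    - {"dx": 0, "dy": 0, "dz": 0, "turn": 0, "grip": 0}
    - {"dx": 0, "dy": 0, "dz": 0, "turn": 0, "grip": 0}
  force: 30

```text
clock: 34.8
tool_pos: [0.5849, -0.0085, -0.0107]
eef_rot: [-0.65, 0.76, -0.0, 0.0]
contact_force: [-0.3, -0.1, 1.1]
opening: 0.27
```

```bash
python3 - <<'E'
from h import *
to(471.3,320.5,80,80.5)
E
```

```text
clock 34.8 pos [584.9  -8.5 -10.7] phi 171.1 open mm 23.7 tilt [0.0001 0.    ] q [ 0.35  1.08 -0.76  1.8   1.1   0.75  1.96] F [-0.3 -0.1  1.1]
turn first -1.559 then d [-166.4 -305.7  -90.7]  (no turn d [-307.6  162.9  -90.7] )
```

send_rows:
  series:
    - {"dx": 0, "dy": 0, "dz": -5, "turn": 0, "grip": 0}
    - {"dx": 0, "dy": 0, "dz": -15, "turn": 0, "grip": 0}
    - {"dx": 0, "dy": 0, "dz": -20, "turn": 0, "grip": 0}
    - {"dx": 0, "dy": 0, "dz": -20, "turn": 0, "grip": 0}
    - {"dx": 0, "dy": 0, "dz": -20, "turn": 0, "grip": 0}
    - {"dx": 0, "dy": 0, "dz": -10, "turn": 0.1, "grip": 0}
    - {"dx": 0, "dy": 0, "dz": 0, "turn": 0.12, "grip": 0}
    - {"dx": 0, "dy": 0, "dz": 0, "turn": 0.12, "grip": 0}
    - {"dx": 0, "dy": 0, "dz": 0, "turn": 0.12, "grip": 0}
    - {"dx": 0, "dy": 0, "dz": 0, "turn": 0.12, "grip": 0}
    - {"dx": 0, "dy": 0, "dz": 0, "turn": 0.12, "grip": 0}
    - {"dx": 0, "dy": 0, "dz": 0, "turn": 0.12, "grip": 0}
    - {"dx": 0, "dy": 0, "dz": 0, "turn": 0.12, "grip": 0}
    - {"dx": 0, "dy": 0, "dz": 0, "turn": 0.12, "grip": 0}
    - {"dx": 0, "dy": 0, "dz": 0, "turn": 0.12, "grip": 0}
    - {"dx": 0, "dy": 0, "dz": 0, "turn": 0.12, "grip": 0}
    - {"dx": 0, "dy": 0, "dz": 0, "turn": 0.12, "grip": 0}
    - {"dx": 0, "dy": 0, "dz": 0, "turn": 0.12, "grip": 0}
    - {"dx": 0, "dy": 0, "dz": 0, "turn": 0.04, "grip": 0}
    - {"dx": 0, "dy": 0, "dz": 0, "turn": 0, "grip": 0}

```text
clock: 36.8
tool_pos: [0.5849, -0.0079, 0.0802]
eef_rot: [0.082, 0.997, 0.0, 0.0]
contact_force: [-0.6, -0.2, -2.0]
opening: 0.27
```

```bash
python3 - <<'E'
from h import *
to(471.3,320.5,80,80.5)
E
```

```text
clock 36.8 pos [584.9  -7.9  80.2] phi 80.6 open mm 23.8 tilt [0.0007 0.0006] q [ 0.21  0.86 -0.48  1.79  0.61  0.65  0.78] F [-0.6 -0.2 -2. ]
turn first 0.003 then d [1.663e+02 3.051e+02 3.000e-01]  (no turn d [1.655e+02 3.055e+02 3.000e-01] )
```

send_rows:
  series:
    - {"dx": 6, "dy": 11, "dz": 0, "turn": 0, "grip": 0}
    - {"dx": 12, "dy": 22, "dz": 0, "turn": 0, "grip": 0}
    - {"dx": 12, "dy": 22, "dz": 0, "turn": 0, "grip": 0}
    - {"dx": 12, "dy": 22, "dz": 0, "turn": 0, "grip": 0}
    - {"dx": 12, "dy": 22, "dz": 0, "turn": 0, "grip": 0}
    - {"dx": 12, "dy": 22, "dz": 0, "turn": 0, "grip": 0}
    - {"dx": 12, "dy": 22, "dz": 0, "turn": 0, "grip": 0}
    - {"dx": 12, "dy": 22, "dz": 0, "turn": 0, "grip": 0}
    - {"dx": 12, "dy": 22, "dz": 0, "turn": 0, "grip": 0}
    - {"dx": 12, "dy": 22, "dz": 0, "turn": 0, "grip": 0}
    - {"dx": 12, "dy": 22, "dz": 0, "turn": 0, "grip": 0}
    - {"dx": 12, "dy": 22, "dz": 0, "turn": 0, "grip": 0}
    - {"dx": 12, "dy": 22, "dz": 0, "turn": 0, "grip": 0}
    - {"dx": 12, "dy": 22, "dz": 0, "turn": 0, "grip": 0}
    - {"dx": 4, "dy": 8, "dz": 0, "turn": 0, "grip": 0}
    - {"dx": 0, "dy": 0, "dz": 20, "turn": 0, "grip": 0}
    - {"dx": 0, "dy": 0, "dz": 15, "turn": 0, "grip": 0}
    - {"dx": 0, "dy": 0, "dz": 0, "turn": 0, "grip": 0}
    - {"dx": 0, "dy": 0, "dz": 0, "turn": 0, "grip": 0}

```text
clock: 38.7
tool_pos: [0.4707, 0.3191, 0.0444]
eef_rot: [0.082, 0.997, -0.0, -0.0]
contact_force: [0.9, 0.2, -2.2]
opening: 0.264
```

```bash
python3 - <<'E'
from h import *
to(471.3,320.5,-7,80.5)
for cam in("scene","top"):
    s=snapshot(cam);X=cloud(s)
    o=s["img"][200:330,340:490] if cam=="scene" else s["img"][170:330,60:260]
    cv2.imwrite(f"pics/o_{cam}.png",cv2.resize(o,None,fx=4,fy=4,interpolation=cv2.INTER_CUBIC)[:,:,::-1])
    for n in("bone_mid","cradle"):
        m,sc,e=mk(s,n)
        if m is None: print(n,None);continue
        P=X[cv2.erode(m.astype(np.uint8),np.ones((3,3)))>0];P=P[~np.isnan(P[:,0])]
        print(cam,n,sc,rect(P),np.percentile(P[:,2],[3,50,97]))
E
```

```text
clock 38.7 pos [470.7 319.1  44.4] phi 80.6 open mm 23.2 tilt [-0.0004 -0.0004] q [-0.47  0.88 -0.36  1.85  0.58  0.51  0.18] F [ 0.9  0.2 -2.2]
turn first 0.002 then d [-0.4  1.5 51.4]  (no turn d [-0.4  1.5 51.4] )
scene bone_mid 0.72 (array([495.6, 308.1]), array([91.8, 42.5]), 1.07) [0.08104346 0.09101593 0.09643311]
scene cradle 0.82 (array([478.2, 319.9]), array([ 94.1, 168.4]), 80.8) [0.00298539 0.00835038 0.02567452]
top bone_mid 0.97 (array([471., 316.]), array([ 42. , 131.3]), 80.63) [0.0848948  0.09343675 0.09883773]
top cradle 0.77 (array([469.5, 319.8]), array([ 94.5, 174.5]), 81.54) [0.00387588 0.00962185 0.02716998]
```

View pics/o_scene.png

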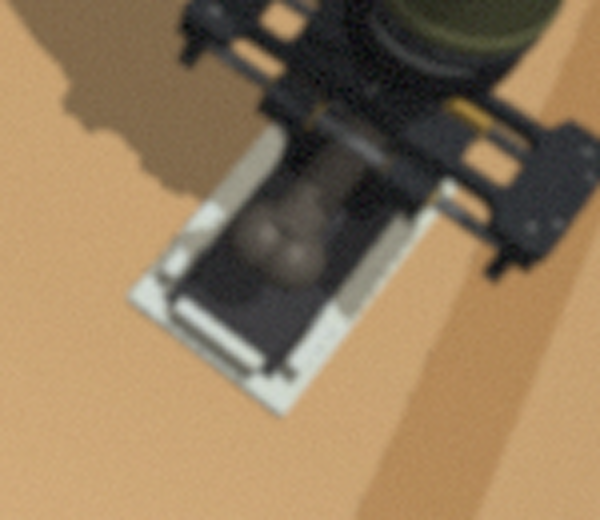

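View pics/o_top.png

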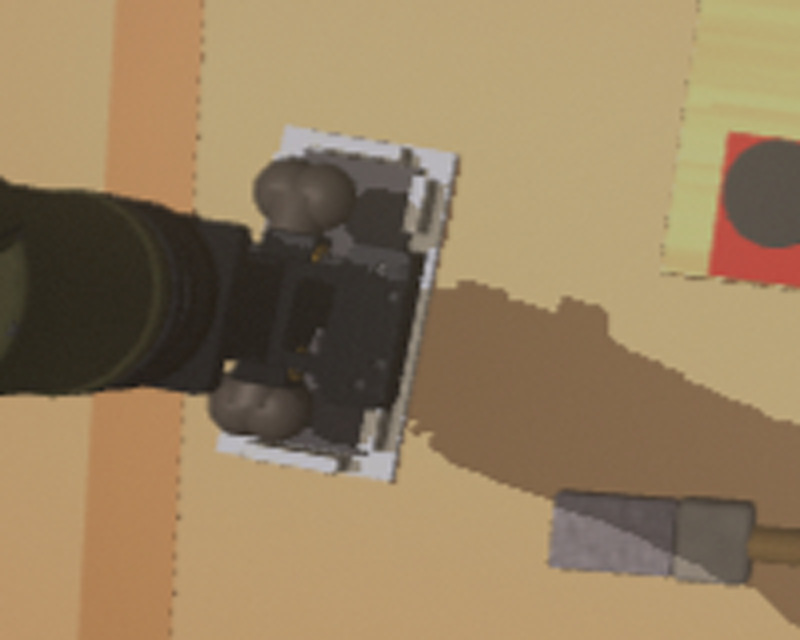

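send_rows:
  series:
    - {"dx": 0, "dy": 2, "dz": 12, "turn": 0, "grip": 0}
    - {"dx": 0, "dy": 0, "dz": 12, "turn": 0, "grip": 0}
    - {"dx": 0, "dy": 0, "dz": 10, "turn": 0, "grip": 0}
    - {"dx": 0, "dy": 0, "dz": 7, "turn": 0, "grip": 0}
    - {"dx": 0, "dy": 0, "dz": 5, "turn": 0, "grip": 0}
    - {"dx": 0, "dy": 0, "dz": 3, "turn": 0, "grip": 0}
    - {"dx": 0, "dy": 0, "dz": 0, "turn": 0, "grip": 0}
    - {"dx": 0, "dy": 0, "dz": 0, "turn": 0, "grip": 0}

```text
clock: 39.8
tool_pos: [0.4714, 0.3216, -0.0046]
eef_rot: [0.082, 0.997, 0.0, 0.0]
contact_force: [-0.0, -0.4, -2.8]
opening: 0.269
```

send_rows:
  series:
    - {"dx": 0, "dy": 0, "dz": 1, "turn": 0, "grip": 0}
    - {"dx": 0, "dy": 0, "dz": 1, "turn": 0, "grip": 0}
    - {"dx": 0, "dy": 0, "dz": 0.5, "turn": 0, "grip": 0}
    - {"dx": 0, "dy": 0, "dz": 0, "turn": 0, "grip": 0}
    - {"dx": 0, "dy": 0, "dz": 0, "turn": 0, "grip": 0}

```text
clock: 40.3
tool_pos: [0.4714, 0.3216, -0.0068]
eef_rot: [0.082, 0.997, 0.0, 0.0]
contact_force: [-1.3, -0.6, 4.2]
opening: 0.273
```

send_rows:
  series:
    - {"dx": 0, "dy": 0, "dz": 0, "turn": 0, "grip": 0.3}
    - {"dx": 0, "dy": 0, "dz": 0, "turn": 0, "grip": 0.4}
    - {"dx": 0, "dy": 0, "dz": 0, "turn": 0, "grip": 0.5}
    - {"dx": 0, "dy": 0, "dz": 0, "turn": 0, "grip": 0.55}
    - {"dx": 0, "dy": 0, "dz": 0, "turn": 0, "grip": 0.55}
    - {"dx": 0, "dy": 0, "dz": -5, "turn": 0, "grip": 0.55}
    - {"dx": 0, "dy": 0, "dz": -15, "turn": 0, "grip": 0.55}
    - {"dx": 0, "dy": 0, "dz": -25, "turn": 0, "grip": 0.6}
    - {"dx": 0, "dy": 0, "dz": -30, "turn": 0, "grip": 0.75}
    - {"dx": 0, "dy": 0, "dz": -40, "turn": 0, "grip": 0.75}
    - {"dx": 0, "dy": -15, "dz": -25, "turn": 0, "grip": 0.75}
    - {"dx": 0, "dy": -25, "dz": 0, "turn": 0, "grip": 0.75}
    - {"dx": 0, "dy": -35, "dz": 0, "turn": 0, "grip": 0.75}
    - {"dx": 0, "dy": -35, "dz": 0, "turn": 0, "grip": 0.75}
    - {"dx": 0, "dy": -35, "dz": 0, "turn": 0, "grip": 0.75}
    - {"dx": 0, "dy": -35, "dz": 0, "turn": 0, "grip": 0.75}
    - {"dx": 0, "dy": -20, "dz": 0, "turn": 0, "grip": 0.75}
    - {"dx": 0, "dy": 0, "dz": 0, "turn": 0, "grip": 0.75}

```text
clock: 42.1
tool_pos: [0.4379, 0.1204, 0.1335]
eef_rot: [0.084, 0.996, -0.002, -0.0]
contact_force: [0.7, -0.3, 0.7]
opening: 0.751
```

```bash
python3 - <<'E'
from h import *
to(426,-310,133,94.8)
for cam in("scene","top"):
    s=snapshot(cam);X=cloud(s)
    cv2.imwrite(f"pics/p_{cam}.png",s["img"][:,:,::-1])
    for n in("bone_mid","cradle","jar_red_mid","jar_blue_mid","jar_yellow_mid"):
        m,sc,e=mk(s,n)
        if m is None: print(n,None);continue
        P=X[cv2.erode(m.astype(np.uint8),np.ones((3,3)))>0];P=P[~np.isnan(P[:,0])]
        z=P[:,2]; zt=np.percentile(z,97); T=P[z>zt-0.006]
        print(cam,n,round(sc,2),rect(P),rect(T),np.round(np.percentile(P[:,2],[3,50,97])*1000))
E
```

```text
clock 42.1 pos [437.9 120.4 133.5] phi 80.4 open mm 66.1 tilt [-0.0004 -0.0031] q [-0.09  0.64 -0.44  2.13  0.58  0.49  0.42] F [ 0.7 -0.3  0.7]
turn first -0.252 then d [  47.9 -427.9    1.9]  (no turn d [ -60.3 -426.3    1.9] )
scene bone_mid 0.64 (array([477.4, 320.9]), array([ 43.3, 126.9]), 81.11) (array([474.9, 320.9]), array([ 37.1, 121.9]), 81.52) [32. 41. 45.]
scene cradle 0.86 (array([470.7, 320. ]), array([ 92.6, 179.7]), 80.99) (array([474.6, 320.2]), array([ 83.9, 171.8]), 80.58) [ 3.  9. 26.]
scene jar_red_mid 0.88 (array([ 428.7, -305.9]), array([45.5, 47.6]), 83.68) (array([ 426.8, -308.4]), array([42.3, 42. ]), 76.45) [ 11.  77. 107.]
scene jar_blue_mid 0.96 (array([ 511.6, -297.9]), array([46.8, 45.7]), 82.79) (array([ 509.3, -301. ]), array([42.9, 41.2]), 64.97) [ 16.  80. 107.]
scene jar_yellow_mid 0.69 (array([ 594. , -295.4]), array([50.8, 49.8]), 16.71) (array([ 592.6, -296.6]), array([46. , 44.2]), 13.0) [  9.  79. 108.]
bone_mid None
top cradle 0.72 (array([543.9, 308.6]), array([91.4, 24.1]), 78.55) (array([543.5, 306.7]), array([81.6, 23.4]), 79.04) [ 4. 10. 28.]
top jar_red_mid 0.57 (array([ 420.4, -306.3]), array([48.2, 48.2]), 51.47) (array([ 420.9, -309. ]), array([44.5, 44.1]), 52.49) [ 18. 103. 109.]
top jar_blue_mid 0.74 (array([ 504.8, -296.6]), array([46.1, 46.9]), 43.46) (array([ 504.7, -299.3]), array([42.3, 43.2]), 41.16) [ 24. 104. 108.]
top jar_yellow_mid 0.76 (array([ 586.8, -295.5]), array([46.2, 47.1]), 26.29) (array([ 587.5, -297.3]), array([42.4, 43.5]), 0.96) [ 25. 104. 108.]
```

View pics/p_scene.png

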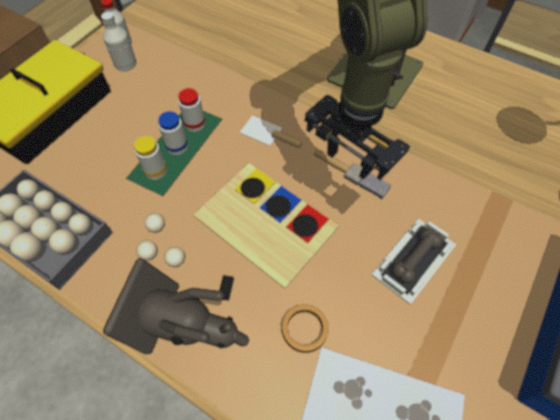

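send_rows:
  series:
    - {"dx": 0, "dy": 0, "dz": 0, "turn": -0.044, "grip": 0.75}
    - {"dx": -2, "dy": -20, "dz": 0, "turn": 0, "grip": 0.75}
    - {"dx": -3, "dy": -35, "dz": 0, "turn": 0, "grip": 0.75}
    - {"dx": -3, "dy": -35, "dz": 0, "turn": 0, "grip": 0.75}
    - {"dx": -3, "dy": -35, "dz": 0, "turn": 0, "grip": 0.75}
    - {"dx": -3, "dy": -35, "dz": 0, "turn": 0, "grip": 0.75}
    - {"dx": -3, "dy": -35, "dz": 0, "turn": 0, "grip": 0.75}
    - {"dx": -3, "dy": -35, "dz": 0, "turn": 0, "grip": 0.75}
    - {"dx": -3, "dy": -35, "dz": 0, "turn": 0, "grip": 0.75}
    - {"dx": -3, "dy": -35, "dz": 0, "turn": 0, "grip": 0.75}
    - {"dx": -3, "dy": -35, "dz": 0, "turn": 0, "grip": 0.75}
    - {"dx": -3, "dy": -35, "dz": 0, "turn": 0, "grip": 0.75}
    - {"dx": -3, "dy": -35, "dz": 0, "turn": 0, "grip": 0.75}
    - {"dx": -2, "dy": -15, "dz": 0, "turn": 0, "grip": 0.75}
    - {"dx": -2, "dy": -9, "dz": 15, "turn": 0, "grip": 0.75}
    - {"dx": 0, "dy": 0, "dz": 15, "turn": 0, "grip": 0.75}
    - {"dx": 0, "dy": 0, "dz": 0, "turn": 0, "grip": 0.75}
    - {"dx": 0, "dy": 0, "dz": 0, "turn": 0, "grip": 0.75}
  force: 25

```text
clock: 44.5
tool_pos: [0.426, -0.3051, 0.1021]
eef_rot: [0.059, 0.998, 0.001, -0.001]
contact_force: [1.0, 0.0, 0.2]
opening: 0.748
```

```bash
python3 - <<'E'
from h import *
to(424,-310,32,82.9)
E
```

```text
clock 44.5 pos [ 426.  -305.1  102.1] phi 83.2 open mm 65.8 tilt [-0.0011  0.0014] q [ 0.86  0.78 -0.55  1.95  0.69  0.61  1.3 ] F [1.  0.  0.2]
turn first 0.006 then d [ 1.3 -5.2 70.1]  (no turn d [ 1.3 -5.2 70.1] )
```

send_rows:
  series:
    - {"dx": 1, "dy": -4, "dz": 0, "turn": 0.003, "grip": 0.75}
    - {"dx": 0, "dy": 0, "dz": 10, "turn": 0, "grip": 0.75}
    - {"dx": 0, "dy": 0, "dz": 10, "turn": 0, "grip": 0.75}
    - {"dx": 0, "dy": 0, "dz": 5, "turn": 0, "grip": 0.75}
    - {"dx": 0, "dy": 0, "dz": 0, "turn": 0, "grip": 0.75}

```text
clock: 45.0
tool_pos: [0.424, -0.3098, 0.0767]
eef_rot: [0.061, 0.998, 0.0, -0.001]
contact_force: [-0.1, 0.6, 0.4]
opening: 0.748
```

```bash
python3 - <<'E'
from h import *
to(424,-310,32,82.9)
s=snapshot("scene"); o=s["img"][20:170,90:260]
cv2.imwrite(f"pics/q_scene.png",cv2.resize(o,None,fx=4,fy=4,interpolation=cv2.INTER_CUBIC)[:,:,::-1])
E
```

```text
clock 45.0 pos [ 424.  -309.8   76.7] phi 83.0 open mm 65.8 tilt [-0.0017  0.001 ] q [ 0.85  0.82 -0.51  1.97  0.74  0.55  1.27] F [-0.1  0.6  0.4]
turn first 0.002 then d [-0.1 -0.2 44.7]  (no turn d [-0.1 -0.2 44.7] )
```

View pics/q_scene.png

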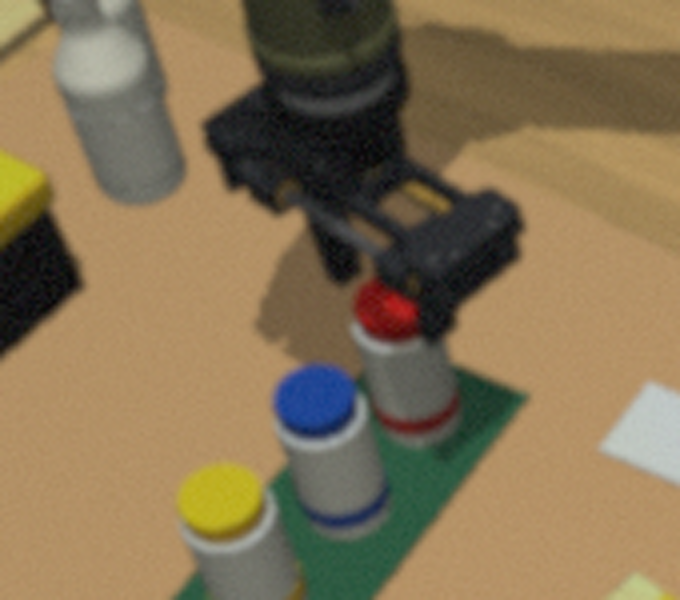

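send_rows:
  series:
    - {"dx": 0, "dy": 0, "dz": 8, "turn": 0, "grip": 0.75}
    - {"dx": 0, "dy": 0, "dz": 8, "turn": 0, "grip": 0.75}
    - {"dx": 0, "dy": 0, "dz": 8, "turn": 0, "grip": 0.75}
    - {"dx": 0, "dy": 0, "dz": 8, "turn": 0, "grip": 0.75}
    - {"dx": 0, "dy": 0, "dz": 8, "turn": 0, "grip": 0.75}
    - {"dx": 0, "dy": 0, "dz": 0, "turn": 0, "grip": 0.66}
    - {"dx": 0, "dy": 0, "dz": 0, "turn": 0, "grip": 0.62}
    - {"dx": 0, "dy": 0, "dz": 0, "turn": 0, "grip": 0.5}
    - {"dx": 0, "dy": 0, "dz": 0, "turn": 0, "grip": 0.3}
    - {"dx": 0, "dy": 0, "dz": 0, "turn": 0, "grip": 0.3}
    - {"dx": 0, "dy": 0, "dz": 0, "turn": 0, "grip": 0.3}

```text
clock: 46.15
tool_pos: [0.4245, -0.3103, 0.0378]
eef_rot: [0.061, 0.998, 0.0, 0.0]
contact_force: [-0.2, 0.2, -3.0]
opening: 0.607
```

```bash
python3 - <<'E'
from h import *
to(530.1,84.4,42,82.9)
E
```

```text
clock 46.15 pos [ 424.5 -310.3   37.8] phi 83.0 open mm 53.4 tilt [0.0001 0.0001] q [ 0.8   0.88 -0.44  1.98  0.81  0.46  1.21] F [-0.2  0.2 -3. ]
turn first 0.001 then d [-56.  404.7  -4.2]  (no turn d [-56.4 404.6  -4.2] )
```

send_rows:
  series:
    - {"dx": 0, "dy": 0, "dz": -5, "turn": 0, "grip": 0.3}
    - {"dx": 0, "dy": 0, "dz": -12, "turn": 0, "grip": 0.3}
    - {"dx": 0, "dy": 0, "dz": -16, "turn": 0, "grip": 0.3}
    - {"dx": 0, "dy": 8, "dz": -16, "turn": 0, "grip": 0.3}
    - {"dx": -2, "dy": 16, "dz": -16, "turn": 0, "grip": 0.3}
    - {"dx": -4, "dy": 26, "dz": 0, "turn": 0, "grip": 0.3}
    - {"dx": -4, "dy": 26, "dz": 0, "turn": 0, "grip": 0.3}
    - {"dx": -4, "dy": 26, "dz": 0, "turn": 0, "grip": 0.3}
    - {"dx": -4, "dy": 26, "dz": 0, "turn": 0, "grip": 0.3}
    - {"dx": -4, "dy": 26, "dz": 0, "turn": 0, "grip": 0.3}
    - {"dx": -4, "dy": 26, "dz": 0, "turn": 0, "grip": 0.3}
    - {"dx": -4, "dy": 26, "dz": 0, "turn": 0, "grip": 0.3}
    - {"dx": -4, "dy": 26, "dz": 0, "turn": 0, "grip": 0.3}
    - {"dx": -4, "dy": 26, "dz": 0, "turn": 0, "grip": 0.3}
    - {"dx": -4, "dy": 26, "dz": 0, "turn": 0, "grip": 0.3}
    - {"dx": -4, "dy": 26, "dz": 0, "turn": 0, "grip": 0.3}
    - {"dx": -4, "dy": 26, "dz": 0, "turn": 0, "grip": 0.3}
    - {"dx": -4, "dy": 26, "dz": 0, "turn": 0, "grip": 0.3}
    - {"dx": -2, "dy": 24, "dz": 0, "turn": 0, "grip": 0.3}
    - {"dx": 0, "dy": 12, "dz": 0, "turn": 0, "grip": 0.3}

```text
clock: 48.15
tool_pos: [0.529, 0.0828, 0.104]
eef_rot: [0.059, 0.998, 0.002, 0.001]
contact_force: [-0.5, 0.3, -2.2]
opening: 0.604
```

send_rows:
  series:
    - {"dx": 0, "dy": 6, "dz": 5, "turn": 0, "grip": 0.3}
    - {"dx": 0, "dy": 0, "dz": 12, "turn": 0, "grip": 0.3}
    - {"dx": 0, "dy": 0, "dz": 14, "turn": 0, "grip": 0.3}
    - {"dx": 0, "dy": 0, "dz": 12, "turn": 0, "grip": 0.3}
    - {"dx": 0, "dy": 0, "dz": 5, "turn": 0, "grip": 0.3}
    - {"dx": 0, "dy": 0, "dz": 0, "turn": 0, "grip": 0.3}
    - {"dx": 0, "dy": 0, "dz": 0, "turn": 0, "grip": 0.3}

```text
clock: 48.85
tool_pos: [0.5297, 0.0836, 0.0547]
eef_rot: [0.062, 0.998, 0.0, 0.0]
contact_force: [0.1, 0.7, -2.9]
opening: 0.609
```

```bash
python3 - <<'E'
from h import *
to(530.1,84.4,43.8,82.9)
s=snapshot("scene"); o=s["img"][130:270,190:360]
cv2.imwrite(f"pics/r_scene.png",cv2.resize(o,None,fx=4,fy=4,interpolation=cv2.INTER_CUBIC)[:,:,::-1])
E
```

```text
clock 48.85 pos [529.7  83.6  54.7] phi 82.9 open mm 53.6 tilt [0. 0.] q [-0.01  0.84 -0.4   1.95  0.67  0.48  0.56] F [ 0.1  0.7 -2.9]
turn first 0.001 then d [-0.3  0.9 10.9]  (no turn d [-0.3  0.9 10.9] )
```

View pics/r_scene.png

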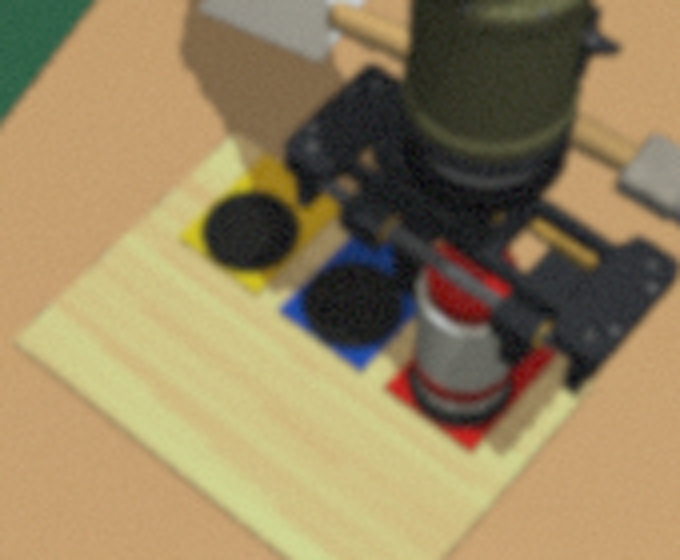

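Well centred over the red mark. Lower to contact.

send_rows:
  series:
    - {"dx": 0, "dy": 0.5, "dz": 4, "turn": 0, "grip": 0.3}
    - {"dx": 0, "dy": 0, "dz": 4, "turn": 0, "grip": 0.3}
    - {"dx": 0, "dy": 0, "dz": 2, "turn": 0, "grip": 0.3}
    - {"dx": 0, "dy": 0, "dz": 1, "turn": 0, "grip": 0.3}
    - {"dx": 0, "dy": 0, "dz": 0.5, "turn": 0, "grip": 0.3}
    - {"dx": 0, "dy": 0, "dz": 0, "turn": 0, "grip": 0.3}
    - {"dx": 0, "dy": 0, "dz": 0, "turn": 0, "grip": 0.3}

```text
clock: 49.6
tool_pos: [0.5297, 0.0842, 0.0436]
eef_rot: [0.061, 0.998, -0.0, 0.0]
contact_force: [-0.9, -0.6, 4.0]
opening: 0.605
```

send_rows:
  series:
    - {"dx": 0, "dy": 0, "dz": 0, "turn": 0, "grip": 0.63}
    - {"dx": 0, "dy": 0, "dz": 0, "turn": 0, "grip": 0.7}
    - {"dx": 0, "dy": 0, "dz": 0, "turn": 0, "grip": 0.75}
    - {"dx": 0, "dy": 0, "dz": 0, "turn": 0, "grip": 0.75}
    - {"dx": 0, "dy": 0, "dz": -5, "turn": 0, "grip": 0.75}
    - {"dx": 0, "dy": 0, "dz": -15, "turn": 0, "grip": 0.75}
    - {"dx": 0, "dy": 0, "dz": -20, "turn": 0, "grip": 0.75}
    - {"dx": 0, "dy": 0, "dz": -25, "turn": 0, "grip": 0.75}
    - {"dx": -1, "dy": -15, "dz": 0, "turn": 0, "grip": 0.75}
    - {"dx": -2, "dy": -30, "dz": 0, "turn": 0, "grip": 0.75}
    - {"dx": -2, "dy": -30, "dz": 0, "turn": 0, "grip": 0.75}
    - {"dx": -2, "dy": -30, "dz": 0, "turn": 0, "grip": 0.75}
    - {"dx": -2, "dy": -30, "dz": 0, "turn": 0, "grip": 0.75}
    - {"dx": -2, "dy": -30, "dz": 0, "turn": 0, "grip": 0.75}
    - {"dx": -2, "dy": -30, "dz": 0, "turn": 0, "grip": 0.75}
    - {"dx": -2, "dy": -30, "dz": 0, "turn": 0, "grip": 0.75}
    - {"dx": -2, "dy": -30, "dz": 0, "turn": 0, "grip": 0.75}
    - {"dx": -2, "dy": -30, "dz": 0, "turn": 0, "grip": 0.75}
    - {"dx": -2, "dy": -30, "dz": 0, "turn": 0, "grip": 0.75}
    - {"dx": -2, "dy": -30, "dz": 0, "turn": 0, "grip": 0.75}

```text
clock: 51.6
tool_pos: [0.5089, -0.263, 0.1075]
eef_rot: [0.062, 0.998, -0.0, -0.001]
contact_force: [-0.5, -0.3, -0.1]
opening: 0.749
```

send_rows:
  series:
    - {"dx": -2, "dy": -26, "dz": 0, "turn": 0, "grip": 0.75}
    - {"dx": -1, "dy": -16, "dz": 0, "turn": 0, "grip": 0.75}
    - {"dx": 0, "dy": 0, "dz": 0, "turn": 0, "grip": 0.75}
    - {"dx": 0, "dy": 0, "dz": 0, "turn": 0, "grip": 0.75}
    - {"dx": 0, "dy": 0, "dz": 0, "turn": 0, "grip": 0.75}

```text
clock: 52.1
tool_pos: [0.5081, -0.3013, 0.1081]
eef_rot: [0.06, 0.998, 0.001, -0.0]
contact_force: [-0.3, -0.4, 0.3]
opening: 0.75
```

```bash
python3 - <<'E'
from h import *
to(508,-302.5,37.5,82.9)
s=snapshot("scene");X=cloud(s)
for n in ["jar_red_mid","pad_red","pad_blue","pad_yellow"]:
    m,sc,e=mk(s,n)
    P=X[cv2.erode(m.astype(np.uint8),np.ones((3,3)))>0];P=P[~np.isnan(P[:,0])]
    z=P[:,2]; zt=np.percentile(z,97); T=P[z>zt-0.006]
    print(n,round(sc,2),zt,rect(P),rect(T))
o=s["img"][60:260,110:350]
cv2.imwrite(f"pics/s_scene.png",cv2.resize(o,None,fx=3,fy=3,interpolation=cv2.INTER_CUBIC)[:,:,::-1])
E
```

```text
clock 52.1 pos [ 508.1 -301.3  108.1] phi 83.1 open mm 66.0 tilt [-0.0002  0.0012] q [ 0.78  0.84 -0.58  1.75  0.63  0.75  1.33] F [-0.3 -0.4  0.3]
turn first 0.003 then d [-0.1 -1.3 70.6]  (no turn d [-0.1 -1.3 70.6] )
jar_red_mid 0.78 0.11395757780374109 (array([533.5,  86. ]), array([48.1, 47.3]), 76.48) (array([531.1,  85. ]), array([43.8, 43.5]), 86.66)
pad_red 0.61 0.011331912891954704 (array([521.7,  86.2]), array([53.4, 74.6]), 81.45) (array([521.7,  86.2]), array([53.4, 74.6]), 81.45)
pad_blue 0.91 0.011226767576228381 (array([511.8,   8.9]), array([57.2, 73.3]), 83.0) (array([511.8,   8.9]), array([57.2, 73.3]), 83.0)
pad_yellow 0.91 0.011107999027857727 (array([500.9, -68.4]), array([60.8, 76.6]), 84.32) (array([500.9, -68.4]), array([60.8, 76.6]), 84.32)
```

View pics/s_scene.png

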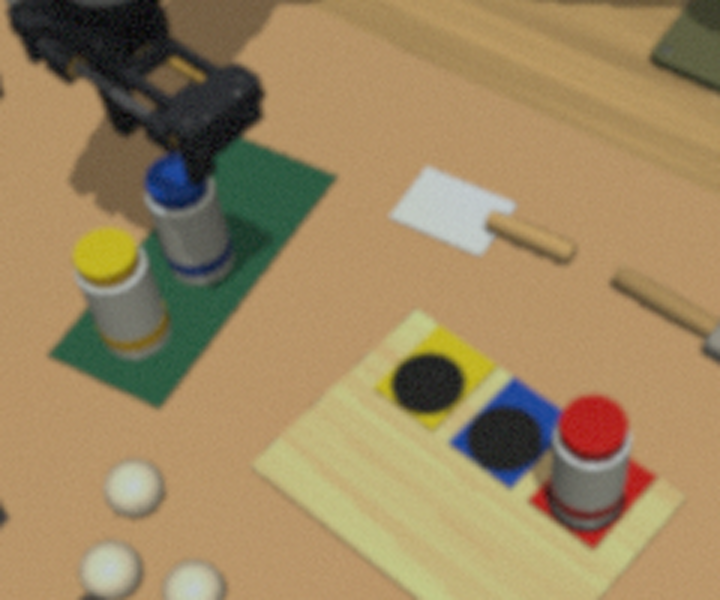

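send_rows:
  series:
    - {"dx": 0, "dy": -1, "dz": 10, "turn": 0.002, "grip": 0.75}
    - {"dx": 0, "dy": 0, "dz": 10, "turn": 0, "grip": 0.75}
    - {"dx": 0, "dy": 0, "dz": 10, "turn": 0, "grip": 0.75}
    - {"dx": 0, "dy": 0, "dz": 0, "turn": 0, "grip": 0.75}

```text
clock: 52.75
tool_pos: [0.5065, -0.3035, 0.0761]
eef_rot: [0.062, 0.998, 0.001, -0.002]
contact_force: [0.1, -0.7, -0.5]
opening: 0.746
```

send_rows:
  series:
    - {"dx": 0, "dy": 0, "dz": 8, "turn": 0, "grip": 0.75}
    - {"dx": 0, "dy": 0, "dz": 8, "turn": 0, "grip": 0.75}
    - {"dx": 0, "dy": 0, "dz": 8, "turn": 0, "grip": 0.75}
    - {"dx": 0, "dy": 0, "dz": 8, "turn": 0, "grip": 0.75}
    - {"dx": 0, "dy": 0, "dz": 8, "turn": 0, "grip": 0.75}
    - {"dx": 0, "dy": 0, "dz": 0, "turn": 0, "grip": 0.66}
    - {"dx": 0, "dy": 0, "dz": 0, "turn": 0, "grip": 0.62}
    - {"dx": 0, "dy": 0, "dz": 0, "turn": 0, "grip": 0.5}
    - {"dx": 0, "dy": 0, "dz": 0, "turn": 0, "grip": 0.3}
    - {"dx": 0, "dy": 0, "dz": 0, "turn": 0, "grip": 0.3}
    - {"dx": 0, "dy": 0, "dz": 0, "turn": 0, "grip": 0.3}

```text
clock: 53.85
tool_pos: [0.5079, -0.3041, 0.0382]
eef_rot: [0.062, 0.998, -0.0, -0.0]
contact_force: [-0.4, -0.6, -1.1]
opening: 0.604
```

```bash
python3 - <<'E'
from h import *
to(520.5,7,43.5,82.9)
E
```

```text
clock 53.85 pos [ 507.9 -304.1   38.2] phi 82.8 open mm 53.1 tilt [-0.     -0.0001] q [ 0.74  0.93 -0.5   1.78  0.72  0.62  1.25] F [-0.4 -0.6 -1.1]
turn first -0.001 then d [ 26.  310.2  -5.3]  (no turn d [ 26.2 310.2  -5.3] )
```

send_rows:
  series:
    - {"dx": 0, "dy": 0, "dz": -5, "turn": 0, "grip": 0.3}
    - {"dx": 0, "dy": 0, "dz": -12, "turn": 0, "grip": 0.3}
    - {"dx": 0, "dy": 0, "dz": -16, "turn": 0, "grip": 0.3}
    - {"dx": 0, "dy": 8, "dz": -16, "turn": 0, "grip": 0.3}
    - {"dx": 2, "dy": 16, "dz": -16, "turn": 0, "grip": 0.3}
    - {"dx": 2, "dy": 25, "dz": -5, "turn": 0, "grip": 0.3}
    - {"dx": 2, "dy": 25, "dz": 0, "turn": 0, "grip": 0.3}
    - {"dx": 2, "dy": 25, "dz": 0, "turn": 0, "grip": 0.3}
    - {"dx": 2, "dy": 25, "dz": 0, "turn": 0, "grip": 0.3}
    - {"dx": 2, "dy": 25, "dz": 0, "turn": 0, "grip": 0.3}
    - {"dx": 2, "dy": 25, "dz": 0, "turn": 0, "grip": 0.3}
    - {"dx": 2, "dy": 25, "dz": 0, "turn": 0, "grip": 0.3}
    - {"dx": 2, "dy": 25, "dz": 0, "turn": 0, "grip": 0.3}
    - {"dx": 2, "dy": 25, "dz": 0, "turn": 0, "grip": 0.3}
    - {"dx": 2, "dy": 25, "dz": 0, "turn": 0, "grip": 0.3}
    - {"dx": 2, "dy": 22, "dz": 0, "turn": 0, "grip": 0.3}
    - {"dx": 2, "dy": 12, "dz": 0, "turn": 0, "grip": 0.3}
    - {"dx": 0, "dy": 0, "dz": 0, "turn": 0, "grip": 0.3}
    - {"dx": 0, "dy": 0, "dz": 0, "turn": 0, "grip": 0.3}
    - {"dx": 0, "dy": 0, "dz": 0, "turn": 0, "grip": 0.3}

```text
clock: 55.85
tool_pos: [0.5204, 0.003, 0.1083]
eef_rot: [0.063, 0.998, -0.001, -0.0]
contact_force: [0.2, 0.3, -1.8]
opening: 0.604
```

```bash
python3 - <<'E'
from h import *
to(520.5,6.5,44,82.9)
E
```

```text
clock 55.85 pos [520.4   3.  108.3] phi 82.7 open mm 53.1 tilt [-0.0003 -0.0014] q [ 0.2   0.75 -0.49  1.96  0.62  0.58  0.73] F [ 0.2  0.3 -1.8]
turn first -0.003 then d [ 0.3  3.6 64.3]  (no turn d [ 0.3  3.6 64.3] )
```

send_rows:
  series:
    - {"dx": 0, "dy": 3, "dz": 0, "turn": -0.002, "grip": 0.3}
    - {"dx": 0, "dy": 0, "dz": 10, "turn": 0, "grip": 0.3}
    - {"dx": 0, "dy": 0, "dz": 12, "turn": 0, "grip": 0.3}
    - {"dx": 0, "dy": 0, "dz": 12, "turn": 0, "grip": 0.3}
    - {"dx": 0, "dy": 0, "dz": 12, "turn": 0, "grip": 0.3}
    - {"dx": 0, "dy": 0, "dz": 7, "turn": 0, "grip": 0.3}
    - {"dx": 0, "dy": 0, "dz": 0, "turn": 0, "grip": 0.3}
    - {"dx": 0, "dy": 0, "dz": 0, "turn": 0, "grip": 0.3}

```text
clock: 56.65
tool_pos: [0.5208, 0.008, 0.0551]
eef_rot: [0.061, 0.998, 0.0, -0.0]
contact_force: [0.5, 0.8, -1.2]
opening: 0.604
```

```bash
python3 - <<'E'
from h import *
to(520.5,6.5,44,82.9)
s=snapshot("scene"); o=s["img"][130:270,190:360]
cv2.imwrite(f"pics/t_scene.png",cv2.resize(o,None,fx=4,fy=4,interpolation=cv2.INTER_CUBIC)[:,:,::-1])
E
```

```text
clock 56.65 pos [520.8   8.   55.1] phi 83.0 open mm 53.1 tilt [-0.0002  0.0001] q [ 0.13  0.83 -0.4   1.99  0.71  0.46  0.65] F [ 0.5  0.8 -1.2]
turn first 0.001 then d [ 0.2 -1.6 11.1]  (no turn d [ 0.2 -1.6 11.1] )
```

View pics/t_scene.png

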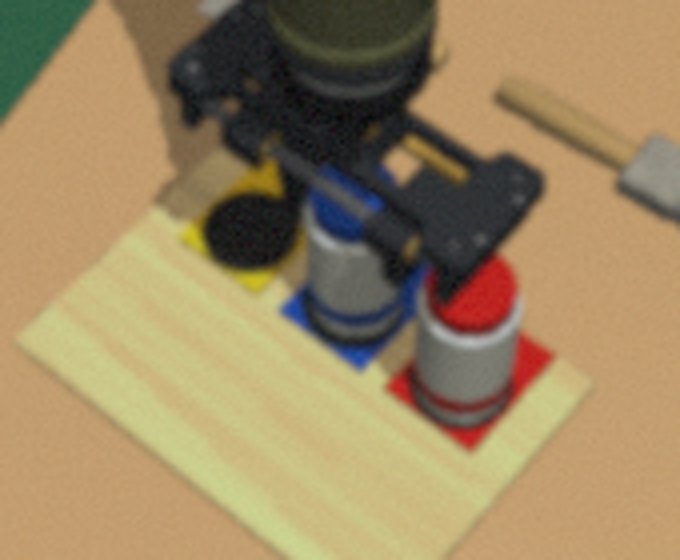

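send_rows:
  series:
    - {"dx": 0, "dy": -1.5, "dz": 4, "turn": 0, "grip": 0.3}
    - {"dx": 0, "dy": 0, "dz": 4, "turn": 0, "grip": 0.3}
    - {"dx": 0, "dy": 0, "dz": 2, "turn": 0, "grip": 0.3}
    - {"dx": 0, "dy": 0, "dz": 1, "turn": 0, "grip": 0.3}
    - {"dx": 0, "dy": 0, "dz": 0.5, "turn": 0, "grip": 0.3}
    - {"dx": 0, "dy": 0, "dz": 0, "turn": 0, "grip": 0.3}
    - {"dx": 0, "dy": 0, "dz": 0, "turn": 0, "grip": 0.3}

```text
clock: 57.4
tool_pos: [0.5207, 0.0064, 0.044]
eef_rot: [0.061, 0.998, -0.0, 0.0]
contact_force: [-1.5, 0.5, 4.0]
opening: 0.605
```

send_rows:
  series:
    - {"dx": 0, "dy": 0, "dz": 0, "turn": 0, "grip": 0.63}
    - {"dx": 0, "dy": 0, "dz": 0, "turn": 0, "grip": 0.66}
    - {"dx": 0, "dy": 0, "dz": 0, "turn": 0, "grip": 0.67}
    - {"dx": 0, "dy": 0, "dz": 0, "turn": 0, "grip": 0.67}
    - {"dx": 0, "dy": 0, "dz": -5, "turn": 0, "grip": 0.67}
    - {"dx": 0, "dy": 0, "dz": -15, "turn": 0, "grip": 0.67}
    - {"dx": 0, "dy": 0, "dz": -20, "turn": 0, "grip": 0.67}
    - {"dx": 0, "dy": 0, "dz": -27, "turn": 0, "grip": 0.67}
    - {"dx": -5, "dy": -14, "dz": 0, "turn": 0, "grip": 0.75}
    - {"dx": -10, "dy": -27, "dz": 0, "turn": 0, "grip": 0.75}
    - {"dx": -10, "dy": -27, "dz": 0, "turn": 0, "grip": 0.75}
    - {"dx": -10, "dy": -27, "dz": 0, "turn": 0, "grip": 0.75}
    - {"dx": -10, "dy": -27, "dz": 0, "turn": 0, "grip": 0.75}
    - {"dx": -10, "dy": -27, "dz": 0, "turn": 0, "grip": 0.75}
    - {"dx": -10, "dy": -27, "dz": 0, "turn": 0, "grip": 0.75}
    - {"dx": -10, "dy": -27, "dz": 0, "turn": 0, "grip": 0.75}
    - {"dx": -10, "dy": -27, "dz": 0, "turn": 0, "grip": 0.75}
    - {"dx": -10, "dy": -27, "dz": 0, "turn": 0, "grip": 0.75}
    - {"dx": -8, "dy": -22, "dz": 0, "turn": 0, "grip": 0.75}
    - {"dx": -5, "dy": -13, "dz": 0, "turn": 0, "grip": 0.75}

```text
clock: 59.4
tool_pos: [0.5917, -0.2997, 0.1107]
eef_rot: [0.063, 0.998, -0.001, -0.0]
contact_force: [-1.0, 0.0, 0.6]
opening: 0.748
```

send_rows:
  series:
    - {"dx": 0, "dy": 0, "dz": 0, "turn": 0, "grip": 0.75}
    - {"dx": 0, "dy": 0, "dz": 0, "turn": 0, "grip": 0.75}
    - {"dx": 0, "dy": 0, "dz": 0, "turn": 0, "grip": 0.75}

```text
clock: 59.7
tool_pos: [0.5921, -0.2948, 0.1109]
eef_rot: [0.06, 0.998, 0.001, -0.0]
contact_force: [-0.3, -0.3, 0.4]
opening: 0.752
```

```bash
python3 - <<'E'
from h import *
to(591.5,-297,37.5,82.9)
for cam in ("scene","top"):
    s=snapshot(cam);X=cloud(s)
    for n in ["jar_red_mid","jar_blue_mid","jar_yellow_mid","pad_yellow"]:
        m,sc,e=mk(s,n)
        if m is None: print(n,None);continue
        P=X[cv2.erode(m.astype(np.uint8),np.ones((3,3)))>0];P=P[~np.isnan(P[:,0])]
        z=P[:,2]; zt=np.percentile(z,97); T=P[z>zt-0.006]
        print(cam,n,round(sc,2),zt,rect(P),rect(T))
    if cam=="scene":
      o=s["img"][60:260,110:350]
      cv2.imwrite(f"pics/u_scene.png",cv2.resize(o,None,fx=3,fy=3,interpolation=cv2.INTER_CUBIC)[:,:,::-1])
E
```

```text
clock 59.7 pos [ 592.1 -294.8  110.9] phi 83.1 open mm 66.2 tilt [-0.0002  0.0013] q [ 0.69  0.91 -0.59  1.52  0.6   0.9   1.35] F [-0.3 -0.3  0.4]
turn first 0.003 then d [ 0.3 -2.3 73.4]  (no turn d [ 0.3 -2.3 73.4] )
scene jar_red_mid 0.6 0.11400056659667637 (array([533. ,  86.3]), array([47.4, 46.9]), 86.89) (array([530.7,  84.5]), array([43.8, 42.5]), 86.89)
scene jar_blue_mid 0.6 0.11360757024708235 (array([524. ,   7.6]), array([48.1, 46.3]), 50.41) (array([522. ,   7.8]), array([44.6, 42.8]), 75.06)
scene jar_yellow_mid 0.9 0.1070238080806384 (array([ 601., -291.]), array([34.8, 47. ]), 18.87) (array([ 603.6, -295.2]), array([40.8, 26.3]), 86.34)
scene pad_yellow 0.84 0.011262593731844567 (array([501.3, -69.2]), array([56.6, 74.5]), 84.81) (array([501.2, -69.1]), array([57.1, 73.4]), 81.93)
top jar_red_mid 0.98 0.11460259181579115 (array([525.3,  81.2]), array([48.4, 46.8]), 58.69) (array([526.1,  82.6]), array([44.5, 46.4]), 64.44)
top jar_blue_mid 0.72 0.11493621521143868 (array([515.3,   7.1]), array([47.4, 46.3]), 44.62) (array([517.4,   6.6]), array([45.1, 45.3]), 89.79)
top jar_yellow_mid 0.56 0.10763159790862058 (array([ 580.7, -266.4]), array([102.3,  32.6]), 87.17) (array([ 568.5, -267.3]), array([ 18.1, 103.9]), 11.57)
top pad_yellow 0.83 0.011674685409524896 (array([498.1, -69.1]), array([61.1, 75.8]), 82.54) (array([498.1, -69.1]), array([61.1, 75.8]), 82.54)
```

View pics/u_scene.png

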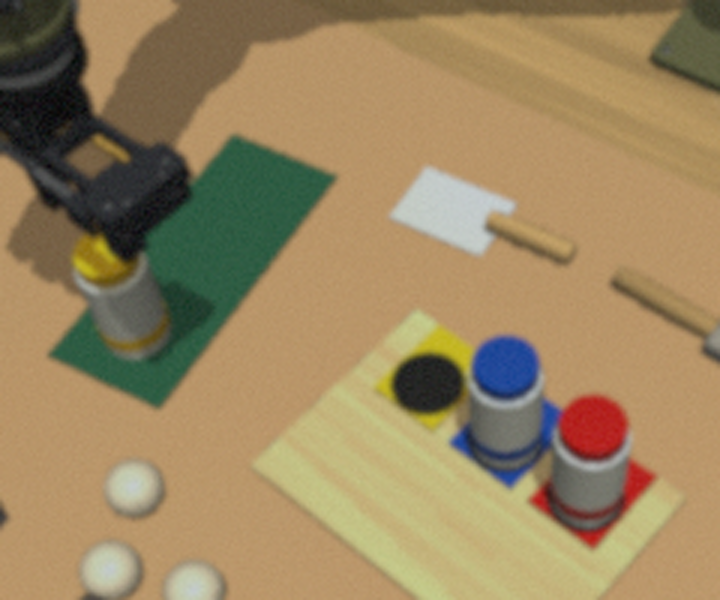

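Red and blue jars stand on their marks (crop pixels 590,460 and 505,400). Now the yellow.

send_rows:
  series:
    - {"dx": 0, "dy": -1, "dz": 10, "turn": 0.002, "grip": 0.75}
    - {"dx": 0, "dy": 0, "dz": 12, "turn": 0, "grip": 0.75}
    - {"dx": 0, "dy": 0, "dz": 10, "turn": 0, "grip": 0.75}
    - {"dx": 0, "dy": 0, "dz": 0, "turn": 0, "grip": 0.75}

```text
clock: 60.6
tool_pos: [0.5903, -0.2972, 0.0762]
eef_rot: [0.062, 0.998, 0.001, -0.002]
contact_force: [0.5, -0.1, -0.3]
opening: 0.752
```

send_rows:
  series:
    - {"dx": 0, "dy": 0, "dz": 8, "turn": 0, "grip": 0.75}
    - {"dx": 0, "dy": 0, "dz": 8, "turn": 0, "grip": 0.75}
    - {"dx": 0, "dy": 0, "dz": 8, "turn": 0, "grip": 0.75}
    - {"dx": 0, "dy": 0, "dz": 8, "turn": 0, "grip": 0.75}
    - {"dx": 0, "dy": 0, "dz": 8, "turn": 0, "grip": 0.75}
    - {"dx": 0, "dy": 0, "dz": 0, "turn": 0, "grip": 0.66}
    - {"dx": 0, "dy": 0, "dz": 0, "turn": 0, "grip": 0.62}
    - {"dx": 0, "dy": 0, "dz": 0, "turn": 0, "grip": 0.5}
    - {"dx": 0, "dy": 0, "dz": 0, "turn": 0, "grip": 0.3}
    - {"dx": 0, "dy": 0, "dz": 0, "turn": 0, "grip": 0.3}
    - {"dx": 0, "dy": 0, "dz": 0, "turn": 0, "grip": 0.3}

```text
clock: 61.7
tool_pos: [0.5919, -0.2976, 0.0387]
eef_rot: [0.062, 0.998, 0.0, -0.0]
contact_force: [-0.2, 0.7, -2.3]
opening: 0.608
```

```bash
python3 - <<'E'
from h import *
to(510.5,-70.5,43.5,82.9)
E
```

```text
clock 61.7 pos [ 591.9 -297.6   38.7] phi 82.9 open mm 53.5 tilt [-0.0001  0.0002] q [ 0.67  1.   -0.53  1.55  0.66  0.78  1.3 ] F [-0.2  0.7 -2.3]
turn first -0.001 then d [108.9 215.3  -4.8]  (no turn d [109.  215.2  -4.8] )
```

send_rows:
  series:
    - {"dx": 0, "dy": 0, "dz": -5, "turn": 0, "grip": 0.3}
    - {"dx": 0, "dy": 0, "dz": -12, "turn": 0, "grip": 0.3}
    - {"dx": 0, "dy": 0, "dz": -16, "turn": 0, "grip": 0.3}
    - {"dx": 3, "dy": 8, "dz": -16, "turn": 0, "grip": 0.3}
    - {"dx": 8, "dy": 15, "dz": -16, "turn": 0, "grip": 0.3}
    - {"dx": 11, "dy": 20, "dz": -5, "turn": 0, "grip": 0.3}
    - {"dx": 11, "dy": 20, "dz": 0, "turn": 0, "grip": 0.3}
    - {"dx": 11, "dy": 20, "dz": 0, "turn": 0, "grip": 0.3}
    - {"dx": 11, "dy": 20, "dz": 0, "turn": 0, "grip": 0.3}
    - {"dx": 11, "dy": 20, "dz": 0, "turn": 0, "grip": 0.3}
    - {"dx": 11, "dy": 20, "dz": 0, "turn": 0, "grip": 0.3}
    - {"dx": 11, "dy": 20, "dz": 0, "turn": 0, "grip": 0.3}
    - {"dx": 10, "dy": 20, "dz": 0, "turn": 0, "grip": 0.3}
    - {"dx": 7, "dy": 17, "dz": 0, "turn": 0, "grip": 0.3}
    - {"dx": 4, "dy": 13, "dz": 0, "turn": 0, "grip": 0.3}
    - {"dx": 0, "dy": 0, "dz": 0, "turn": 0, "grip": 0.3}
    - {"dx": 0, "dy": 0, "dz": 0, "turn": 0, "grip": 0.3}
    - {"dx": 0, "dy": 0, "dz": 0, "turn": 0, "grip": 0.3}
    - {"dx": 0, "dy": 0, "dz": 0, "turn": 0, "grip": 0.3}

```text
clock: 63.6
tool_pos: [0.5105, -0.074, 0.1086]
eef_rot: [0.063, 0.998, -0.0, 0.0]
contact_force: [0.2, 0.6, -1.8]
opening: 0.61
```

```bash
python3 - <<'E'
from h import *
to(510.5,-71,44.5,82.9)
E
```

```text
clock 63.6 pos [510.5 -74.  108.6] phi 82.7 open mm 53.7 tilt [ 0.0001 -0.0005] q [ 0.36  0.75 -0.5   1.98  0.65  0.58  0.86] F [ 0.2  0.6 -1.8]
turn first -0.003 then d [ 0.4  3.  64.1]  (no turn d [ 0.4  3.  64.1] )
```

send_rows:
  series:
    - {"dx": 0, "dy": 2, "dz": 0, "turn": -0.002, "grip": 0.3}
    - {"dx": 0, "dy": 0, "dz": 10, "turn": 0, "grip": 0.3}
    - {"dx": 0, "dy": 0, "dz": 12, "turn": 0, "grip": 0.3}
    - {"dx": 0, "dy": 0, "dz": 12, "turn": 0, "grip": 0.3}
    - {"dx": 0, "dy": 0, "dz": 12, "turn": 0, "grip": 0.3}
    - {"dx": 0, "dy": 0, "dz": 7, "turn": 0, "grip": 0.3}
    - {"dx": 0, "dy": 0, "dz": 0, "turn": 0, "grip": 0.3}
    - {"dx": 0, "dy": 0, "dz": 0, "turn": 0, "grip": 0.3}

```text
clock: 64.4
tool_pos: [0.5106, -0.0706, 0.0556]
eef_rot: [0.061, 0.998, 0.0, -0.0]
contact_force: [0.8, 0.6, -2.1]
opening: 0.605
```

```bash
python3 - <<'E'
from h import *
to(510.5,-71,44.7,82.9)
s=snapshot("scene"); o=s["img"][130:270,190:360]
cv2.imwrite(f"pics/v_scene.png",cv2.resize(o,None,fx=4,fy=4,interpolation=cv2.INTER_CUBIC)[:,:,::-1])
E
```

```text
clock 64.4 pos [510.6 -70.6  55.6] phi 83.0 open mm 53.3 tilt [-0.0002  0.0001] q [ 0.3   0.83 -0.41  2.01  0.74  0.45  0.77] F [ 0.8  0.6 -2.1]
turn first 0.001 then d [ 0.  -0.4 10.9]  (no turn d [ 0.  -0.4 10.9] )
```

View pics/v_scene.png

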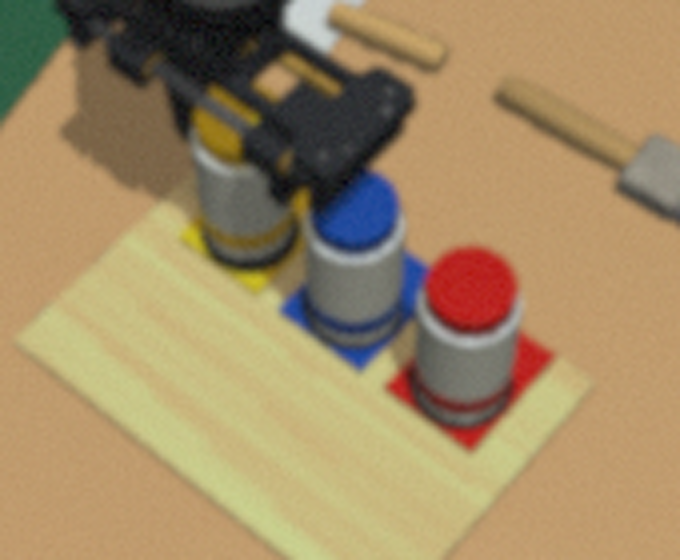

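send_rows:
  series:
    - {"dx": 0, "dy": -0.5, "dz": 4, "turn": 0, "grip": 0.3}
    - {"dx": 0, "dy": 0, "dz": 4, "turn": 0, "grip": 0.3}
    - {"dx": 0, "dy": 0, "dz": 2, "turn": 0, "grip": 0.3}
    - {"dx": 0, "dy": 0, "dz": 1, "turn": 0, "grip": 0.3}
    - {"dx": 0, "dy": 0, "dz": 0.5, "turn": 0, "grip": 0.3}
    - {"dx": 0, "dy": 0, "dz": 0, "turn": 0, "grip": 0.3}
    - {"dx": 0, "dy": 0, "dz": 0, "turn": 0, "grip": 0.3}

```text
clock: 65.15
tool_pos: [0.5106, -0.0713, 0.0445]
eef_rot: [0.061, 0.998, -0.0, 0.0]
contact_force: [-0.9, -0.5, 3.1]
opening: 0.608
```

send_rows:
  series:
    - {"dx": 0, "dy": 0, "dz": 0, "turn": 0, "grip": 0.63}
    - {"dx": 0, "dy": 0, "dz": 0, "turn": 0, "grip": 0.66}
    - {"dx": 0, "dy": 0, "dz": 0, "turn": 0, "grip": 0.67}
    - {"dx": 0, "dy": 0, "dz": 0, "turn": 0, "grip": 0.67}
    - {"dx": 0, "dy": 0, "dz": -5, "turn": 0, "grip": 0.67}
    - {"dx": 0, "dy": 0, "dz": -15, "turn": 0, "grip": 0.67}
    - {"dx": 0, "dy": 0, "dz": -20, "turn": 0, "grip": 0.67}
    - {"dx": 0, "dy": 0, "dz": -27, "turn": 0, "grip": 0.67}
    - {"dx": 0, "dy": 0, "dz": -30, "turn": 0, "grip": 0.67}
    - {"dx": 0, "dy": -20, "dz": -10, "turn": 0, "grip": 0.67}
    - {"dx": 0, "dy": -35, "dz": 0, "turn": 0, "grip": 0.67}
    - {"dx": 0, "dy": -35, "dz": 0, "turn": 0, "grip": 0.67}
    - {"dx": 0, "dy": -35, "dz": 0, "turn": 0, "grip": 0.67}
    - {"dx": 0, "dy": -35, "dz": 0, "turn": 0, "grip": 0.67}
    - {"dx": 0, "dy": -35, "dz": 0, "turn": 0, "grip": 0.67}
    - {"dx": 0, "dy": -20, "dz": 0, "turn": 0, "grip": 0.67}
    - {"dx": 0, "dy": 0, "dz": 0, "turn": 0, "grip": 0.67}
    - {"dx": 0, "dy": 0, "dz": 0, "turn": 0, "grip": 0.67}

```text
clock: 66.95
tool_pos: [0.4842, -0.2839, 0.1514]
eef_rot: [0.061, 0.998, 0.001, 0.0]
contact_force: [-0.2, 0.7, 0.4]
opening: 0.666
```

```bash
python3 - <<'E'
from h import *
to(510,-300,140,82.9)
for cam in ("scene","top"):
    s=snapshot(cam);X=cloud(s)
    cv2.imwrite(f"pics/w_{cam}.png",s["img"][:,:,::-1])
    for n in ["jar_red_mid","jar_blue_mid","jar_yellow_mid","pad_red","pad_blue","pad_yellow","bone_mid","cradle"]:
        m,sc,e=mk(s,n)
        if m is None: print(n,None);continue
        P=X[cv2.erode(m.astype(np.uint8),np.ones((3,3)))>0];P=P[~np.isnan(P[:,0])]
        z=P[:,2]; zt=np.percentile(z,97); T=P[z>zt-0.006]
        print(cam,n,round(sc,2),round(zt,4),rect(P),rect(T))
E
```

```text
clock 66.95 pos [ 484.2 -283.9  151.4] phi 83.0 open mm 58.6 tilt [0.0004 0.001 ] q [ 0.81  0.75 -0.61  1.81  0.59  0.78  1.33] F [-0.2  0.7  0.4]
turn first 0.001 then d [-27.6 -12.8  11.3]  (no turn d [-27.6 -12.8  11.3] )
scene jar_red_mid 0.87 0.1136 (array([532.6,  87.2]), array([45.5, 47.5]), 89.0) (array([530.6,  85.8]), array([42.5, 43.3]), 86.79)
scene jar_blue_mid 0.73 0.1139 (array([524.2,   8. ]), array([48.1, 46.2]), 60.06) (array([521.8,   7.1]), array([43.8, 43. ]), 61.07)
scene jar_yellow_mid 0.57 0.1137 (array([516.5, -70.4]), array([47.6, 44.4]), 63.71) (array([514.1, -71.7]), array([43.1, 41.3]), 62.89)
scene pad_red 0.87 0.0105 (array([522.6,  84.6]), array([55.9, 69.4]), 83.76) (array([522.6,  84.6]), array([55.9, 69.4]), 83.76)
scene pad_blue 0.6 0.0106 (array([511.5,   8.1]), array([53.7, 72. ]), 80.7) (array([511.5,   8.1]), array([53.7, 72. ]), 80.7)
scene pad_yellow 0.48 0.0115 (array([512.5, -59.8]), array([54.3, 73.3]), 59.63) (array([512.5, -59.8]), array([54.3, 73.3]), 59.63)
scene bone_mid 0.36 0.0105 (array([520.6,  85.2]), array([57.9, 75.6]), 81.95) 
[... 534 characters left out ...]
ray([507.9, -71.9]), array([45. , 44.9]), 88.92)
top pad_red 0.75 0.0109 (array([517.8,  85. ]), array([57.5, 73.4]), 83.32) (array([517.8,  85. ]), array([57.5, 73.4]), 83.32)
top pad_blue 0.75 0.0112 (array([507.2,   7.9]), array([56.2, 74.1]), 81.86) (array([507.2,   7.9]), array([56.2, 74.1]), 81.86)
top pad_yellow 0.61 0.0115 (array([497.7, -69.7]), array([57.8, 75.3]), 82.24) (array([497.7, -69.6]), array([57.6, 75.3]), 82.24)
top bone_mid 0.88 0.0461 (array([471.3, 317.7]), array([ 40.9, 127.6]), 80.68) (array([471.1, 319.8]), array([ 35.4, 124.7]), 81.43)
top cradle 0.75 0.0265 (array([470.3, 321.3]), array([ 93.7, 172.5]), 80.52) (array([470.7, 319.2]), array([ 82.4, 170. ]), 80.18)
```

View pics/w_scene.png

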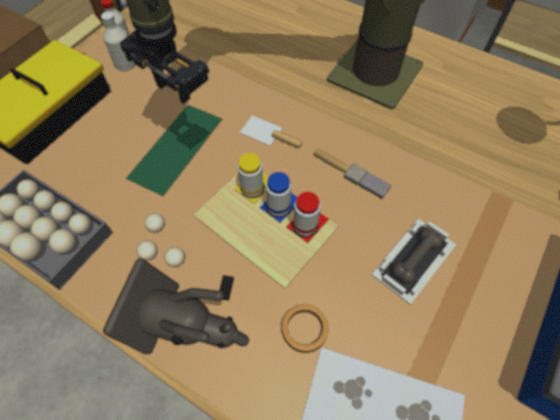

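View pics/w_top.png

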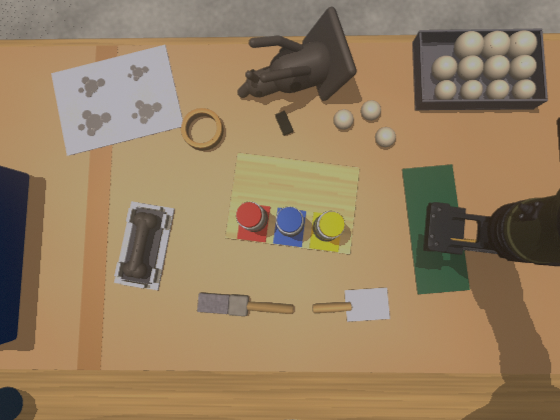

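```bash
python3 -c "
from plant import *
print(finish_job())"
```

```text
the job is handed in; nothing more can be done
None
```

All steps are done and the job is handed in at about 67 s. The hand-in gives no verdict, so this rests on my own checks. I moved the three jars upright to the green mat, laid the bone cast in the cradle, then put each jar back on the pad matching its lid.

**Last checks (both cameras, arm clear of everything):**
- **Jars:** all three stand upright, with lid tops at about 114 mm. Averaged over the two views, each is within about 4 mm of its mark's centre (limit 14 mm).
- **Bone:** it lies flat in the cradle, within about 1 mm of the cradle's middle and 1–2° of its axis.

**What failed or disagreed:**
- **First bone grasp failed:** the fingers shut on top of the shaft, pressing with about 27 N, and the bone did not move. The depth image showed the real fingertips about 25 mm above the reported TCP. I corrected for that on the second try and on the jars' return. The first jar grips had therefore been higher than planned, but they held.
- **Cameras:** the two views differ by 3–6 mm along x, so I used their mean.
- **Detector:** in the last scene picture, its bone and yellow-pad results were wrong. The bone result had a low score and fell on the red pad. For those two I relied on the top view and the pictures.

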